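# Pin the swing covers in the assembly jig

## Task

First lock the jig: push the hex key fully down into the recessed lock screw and turn it clockwise until the screw comes up tight. After that set every loose cover half that is there squarely down into a station of the jig and push a hinge pin through both knuckles until its head sits on the cover's knuckle. Hang the hex key by its handle on the hook stand's prong, and leave the screwdriver, the red bin and the glass where they are.

Things in the scene. Friction and masses are not known exactly. Their poses are not given: they have to be found in the camera images.
- jig: aluminium jig fixed to the bench, plate 140 (x) x 300 (y) x 10 mm, from y -120 to +180 mm of its origin; x points away from the robot. It carries three equal stations along y and, at the +y end, the recessed lock screw. At each, five steel posts, 8 mm thick, tapered tops 44 mm above the bench, stand round the cover: two on each long side, one at the near end, play 1.2 mm
- key: hex key, 200 g, 116 mm tall, upright. Origin: centre of the tip; z up the shaft. Hex 17 mm across flats, flats facing x and every 60 degrees on, tip tapered over 5 mm. Black D handle: window 32 mm wide (y), 58 to 90 mm up, open along x; above it a grip block 18 (x) x 48 (y) x 26 mm. Stands at first in a wooden block 60 x 60 x 45 mm, tip 10 mm above the bench, in a round hole 22 mm wide
- key_eye (a point): point on the key 90 mm above its tip: middle of the underside of the grip block (top of the handle's window), which rests on the prong when the key hangs
- lock_socket (a point): centre of the floor of the lock screw's hex socket, 12 mm above the bench; turns with the screw, z up. Socket 18 mm across flats, 18 mm deep, flats facing this point's x and every 60 degrees on. The screw's round head (38 mm wide, top 30 mm above the bench) lies recessed in a fixed steel collar 52 mm wide, top 34 mm above the bench
- lock (a joint): angle of the lock screw (rad): grows as it is turned clockwise seen from above; slack at 0 to 0.25 at the start, tight against its stop at 1.4; takes 0.1 N m and stays where it is left; the key has about 0.12 rad of play in it either way
- hook_stand: steel hook stand fixed to the bench: foot 90 x 90 x 12 mm, origin at the centre of its underside, upright rod there, and at 150 mm height a level round prong, 8 mm thick, running from the top of the rod to the stand's -x; its free end, 92 mm from the rod, is turned up 10 mm (top 164 mm). Nothing stands above the prong
- hook_mid (a point): point on the prong's centre line, 150 mm up, 45 mm from the rod; x runs along the prong towards the rod
- cover0: loose grey cover half, 160 g (all equal, some may be absent): plate 62 x 36 x 6 mm, steel knuckle (tube 24 mm outside, 10.5 mm bore, 20 mm high) at one end, upright grip rib on top. Origin on the knuckle's axis at the underside, z up; the plate runs to 71 mm towards -x; rib 36 (x) x 12 (y) mm, centred 40 mm towards -x, top 36 mm above the underside. Fits any station
- cover1: loose grey cover half, 160 g (all equal, some may be absent): plate 62 x 36 x 6 mm, steel knuckle (tube 24 mm outside, 10.5 mm bore, 20 mm high) at one end, upright grip rib on top. Origin on the knuckle's axis at the underside, z up; the plate runs to 71 mm towards -x; rib 36 (x) x 12 (y) mm, centred 40 mm towards -x, top 36 mm above the underside. Fits any station
- cover2: loose grey cover half, 160 g (all equal, some may be absent): plate 62 x 36 x 6 mm, steel knuckle (tube 24 mm outside, 10.5 mm bore, 20 mm high) at one end, upright grip rib on top. Origin on the knuckle's axis at the underside, z up; the plate runs to 71 mm towards -x; rib 36 (x) x 12 (y) mm, centred 40 mm towards -x, top 36 mm above the underside. Fits any station
- station0 (a point): station: centre of the top of its fixed knuckle (steel tube 24 mm outside, 10.5 mm bore), 35 mm above the bench, axes as the jig's. On its near (-x) side a plastic housing block 56 x 36 mm, top also 35 mm. A seated cover lies flat on it between the posts, plate to -x, its origin here; nothing stops it sliding to +x
- station1 (a point): station: centre of the top of its fixed knuckle (steel tube 24 mm outside, 10.5 mm bore), 35 mm above the bench, axes as the jig's. On its near (-x) side a plastic housing block 56 x 36 mm, top also 35 mm. A seated cover lies flat on it between the posts, plate to -x, its origin here; nothing stops it sliding to +x
- station2 (a point): station: centre of the top of its fixed knuckle (steel tube 24 mm outside, 10.5 mm bore), 35 mm above the bench, axes as the jig's. On its near (-x) side a plastic housing block 56 x 36 mm, top also 35 mm. A seated cover lies flat on it between the posts, plate to -x, its origin here; nothing stops it sliding to +x
- pin0: steel hinge pin, 50 g (all equal, one or two spare): round shank 8 mm, 43 mm long, tapered over the last 6 mm; round head 16 mm wide, 20 mm high. Origin at the underside of the head, z up. Stands in a hole of the pin block, head on its top. Pushed home, its head rests on the cover's knuckle, 20 mm above the cover's underside
- pin1: steel hinge pin, 50 g (all equal, one or two spare): round shank 8 mm, 43 mm long, tapered over the last 6 mm; round head 16 mm wide, 20 mm high. Origin at the underside of the head, z up. Stands in a hole of the pin block, head on its top. Pushed home, its head rests on the cover's knuckle, 20 mm above the cover's underside
- pin2: steel hinge pin, 50 g (all equal, one or two spare): round shank 8 mm, 43 mm long, tapered over the last 6 mm; round head 16 mm wide, 20 mm high. Origin at the underside of the head, z up. Stands in a hole of the pin block, head on its top. Pushed home, its head rests on the cover's knuckle, 20 mm above the cover's underside
- pin3: steel hinge pin, 50 g (all equal, one or two spare): round shank 8 mm, 43 mm long, tapered over the last 6 mm; round head 16 mm wide, 20 mm high. Origin at the underside of the head, z up. Stands in a hole of the pin block, head on its top. Pushed home, its head rests on the cover's knuckle, 20 mm above the cover's underside
- pin_block: fixed wooden block 44 (x) x 190 (y) x 46 mm, origin at the centre of its underside, with four 10 mm holes 46 mm apart along its y, one pin standing in each
- screwdriver: a screwdriver, about 200 mm long, lying on the bench; a bystander
- red_bin: an open red plastic parts bin, 150 x 100 x 70 mm; a bystander
- tumbler: a drinking glass, 72 mm wide, 110 mm tall; a bystander

How it is judged:
On the way, in this order (a step that is already met when the one before it is completed fails the run):
1. the hex key is fully seated in the lock screw's socket (z of key in the frame of lock_socket below 0.003 m and horizontal distance between key and lock_socket below 0.003 m and value of joint lock below 1 rad), for 0.1 s.
2. the lock screw is turned tight with the seated key (z of key in the frame of lock_socket below 0.003 m and horizontal distance between key and lock_socket below 0.003 m and value of joint lock above 1.2 rad), for 0.1 s.
3. after the jig is locked, every cover half is seated in a station (((horizontal distance between cover0 and station0 below 0.0035 m and z of cover0 in the frame of station0 between -0.003 and 0.003 m) or (horizontal distance between cover0 and station1 below 0.0035 m and z of cover0 in the frame of station1 between -0.003 and 0.003 m) or (horizontal distance between cover0 and station2 below 0.0035 m and z of cover0 in the frame of station2 between -0.003 and 0.003 m)) and angle between the x axis of each of cover0, cover1, cover2 and the x axis of jig, either way round below 0.12 rad and angle between each of cover0, cover1, cover2's own z axis and vertical below 0.06 rad and x of jig in the frame of cover0 below -0.005 m and ((horizontal distance between cover1 and station0 below 0.0035 m and z of cover1 in the frame of station0 between -0.003 and 0.003 m) or (horizontal distance between cover1 and station1 below 0.0035 m and z of cover1 in the frame of station1 between -0.003 and 0.003 m) or (horizontal distance between cover1 and station2 below 0.0035 m and z of cover1 in the frame of station2 between -0.003 and 0.003 m)) and x of jig in the frame of cover1 below -0.005 m and ((horizontal distance between cover2 and station0 below 0.0035 m and z of cover2 in the frame of station0 between -0.003 and 0.003 m) or (horizontal distance between cover2 and station1 below 0.0035 m and z of cover2 in the frame of station1 between -0.003 and 0.003 m) or (horizontal distance between cover2 and station2 below 0.0035 m and z of cover2 in the frame of station2 between -0.003 and 0.003 m)) and x of jig in the frame of cover2 below -0.005 m), for 0.2 s.
At the end, for the whole second after the job is handed in: Every cover present sits level in a station (axis within 3.5 mm, height 3 mm, plate to the jig's near side), a pin through both knuckles, head within 3 mm of the cover's knuckle; lock screw past 1.2 rad; key hanging still by its handle window on the prong; all released and at rest (all of step 3 and ((horizontal distance between pin0 and cover0 below 0.003 m and z of pin0 in the frame of cover0 between 0.017 and 0.0225 m and angle between pin0's own z axis and vertical below 0.12 rad) or (horizontal distance between pin1 and cover0 below 0.003 m and z of pin1 in the frame of cover0 between 0.017 and 0.0225 m and angle between pin1's own z axis and vertical below 0.12 rad) or (horizontal distance between pin2 and cover0 below 0.003 m and z of pin2 in the frame of cover0 between 0.017 and 0.0225 m and angle between pin2's own z axis and vertical below 0.12 rad) or (horizontal distance between pin3 and cover0 below 0.003 m and z of pin3 in the frame of cover0 between 0.017 and 0.0225 m and angle between pin3's own z axis and vertical below 0.12 rad)) and ((horizontal distance between pin0 and cover1 below 0.003 m and z of pin0 in the frame of cover1 between 0.017 and 0.0225 m and angle between pin0's own z axis and vertical below 0.12 rad) or (horizontal distance between pin1 and cover1 below 0.003 m and z of pin1 in the frame of cover1 between 0.017 and 0.0225 m and angle between pin1's own z axis and vertical below 0.12 rad) or (horizontal distance between pin2 and cover1 below 0.003 m and z of pin2 in the frame of cover1 between 0.017 and 0.0225 m and angle between pin2's own z axis and vertical below 0.12 rad) or (horizontal distance between pin3 and cover1 below 0.003 m and z of pin3 in the frame of cover1 between 0.017 and 0.0225 m and angle between pin3's own z axis and vertical below 0.12 rad)) and ((horizontal distance between pin0 and cover2 below 0.003 m and z of pin0 in the frame of cover2 between 0.017 and 0.0225 m and angle between pin0's own z axis and vertical below 0.12 rad) or (horizontal distance between pin1 and cover2 below 0.003 m and z of pin1 in the frame of cover2 between 0.017 and 0.0225 m and angle between pin1's own z axis and vertical below 0.12 rad) or (horizontal distance between pin2 and cover2 below 0.003 m and z of pin2 in the frame of cover2 between 0.017 and 0.0225 m and angle between pin2's own z axis and vertical below 0.12 rad) or (horizontal distance between pin3 and cover2 below 0.003 m and z of pin3 in the frame of cover2 between 0.017 and 0.0225 m and angle between pin3's own z axis and vertical below 0.12 rad)) and linear speed of each of cover0, cover1, cover2 below 0.02 m/s and value of joint lock above 1.2 rad and x of key_eye in the frame of hook_mid between -0.036 and 0.036 m and y of key_eye in the frame of hook_mid between -0.015 and 0.015 m and z of key_eye in the frame of hook_mid between 0 and 0.01 m and linear speed of key below 0.03 m/s and angle between key's own z axis and vertical below 0.4 rad); the robot touches nothing.
It fails at once if the screwdriver is moved by more than 50 mm (distance of screwdriver from where it was at the start of the episode above 0.05 m).
It fails at once if the red bin is moved by more than 50 mm (distance of red_bin from where it was at the start of the episode above 0.05 m).
It fails at once if the tumbler is moved by more than 50 mm (distance of tumbler from where it was at the start of the episode above 0.05 m).
Of cover0, cover1, cover2 only 2 to 3 are there at a start; the rules pass over those that are not, and their reading is None.
At some moment in a run one of cover0, cover1, cover2 may be knocked a few centimetres aside while the robot is not near it.
It also fails if it takes over 210 s, if anything falls off the work surface, if the arm or the gripper's body presses on something with over 40 N, if the wrist force passes 120 N, or if a joint passes its speed limit or range.

## Robot

A 7-joint arm with a two-finger parallel gripper is mounted at the origin on the work surface. World frame = base frame: x ahead of the robot, y to its left, z up, the work surface at z = 0. Lengths are in m, angles in rad, forces in N, time in s.
With the tool pointing down it reaches from about 0.35 to 0.9 m from the base axis. Payload 8.1 kg.
Tool frame: the origin (TCP) lies on the centre line of the jaws, within the pads' length; the fingertips stand 14 mm ahead of it and the grasp point (between the pads) lies 5 mm behind it; z points along the fingers, y is the direction in which the jaws open and shut (so a half turn about z gives the same grasp; the last joint's range is limited). The gripper opens to 92 mm and grips with 3 to 60 N. Pads are 19 mm wide; open, the fingers measure 130 mm over their backs; the gripper's body (75 mm by 190 mm) begins 47 mm behind the grasp point.
Start: joints at [-1.252, 0.434, 0.025, 1.573, -0.012, 1.134, -0.075], TCP at [0.256, 0.57, 0.241] pointing down, gripper open.
Joint ranges: [-2.62, 2.62], [-0.44, 2.09], [-1.27, 1.32], [0.08, 2.57], [-1.32, 4.46], [0.12, 2], [-2.74, 2.74]. Speed limits (rad/s): [2.22, 2.22, 3.01, 3.01, 3.14, 3.14, 3.14].

## Interface

Orientations are given as a rotation vector (axis times angle).
In Python, from cell import observe, eyes, arm gives the robot as it stands.
- The arm moves only by the tool step_arm, never from a script. Its argument "series" is a list that holds one entry, the list of rows, each a list of 5 numbers: the finger opening in m, from 0 to 0.0918, then the shift along the world's x, y, z in m, then the turn about the world's z in degrees. In form: [[[hand, dx, dy, dz, spin], ...]]. A call has 1 to 20 rows; each row is the pose to reach, as a shift and turn from the pose measured when the call began; what a row does not reach only later rows make up. A row lasts 1/12 s, in which the tool goes at most 41.7 mm and 7.16 degrees, less where a joint would pass 70% of its speed; a pose out of reach is approached as far as the arm can. A call with a gripper value outside its range is refused whole. The fingers move at their own pace and stop on an object; "squeeze" is the grip in N (left out, the last holds). Time passes only in rows, so rows that repeat a pose let the fingers close. It gives the time, the measured TCP pose, the force and the opening at its end, in the units of the state.
- observe(): the state, without advancing time (a new reading comes with each control period).
- eyes.get_image(name): name is "side" or "top" or "wrist"; returns (picture, depth): 420x560x3 uint8, red, green, blue; 420x560 float32, m along the optical axis (not along the pixel's ray), 0 where there is no reading.
- eyes.camera_params(name): a dict with "intrinsics" (3x3 intrinsics, pixels), "distortion" ([k1, k2, p1, p2, k3] as OpenCV has them; the pictures are not rectified), "position" and "attitude" of the camera in the world. Camera axes: x right, y down, z forward; pixel columns grow to the right and rows downward; lengths in m; the calibration is good to about 2 mm. A picture is of the moment at which its call begins: read the wrist's pose just before it. camera_params takes no time and is no camera call; for the wrist camera it gives the pose at the moment of the call.
- arm.sign_off(): hands the job in, once; it reports no verdict.
The state is a dict: "clock": time; "joints": joint angles; "dq": joint speeds; "joint_efforts": joint torques, N m; "position": TCP position; "ee_rot": TCP orientation; "force": force on the tool from outside, world axes, zero at the start; "ft_torque": the same for the moment, N m; "width": opening from 0.0 (shut) to 1.0 (fully open).
Only numpy, scipy, OpenCV 4.12 (cv2) and the standard library are available. Lean on these libraries where they do the work, as an engineer would, in place of code of your own. Each camera call takes 0.05 s, during which the arm holds its last target.

## Working session

There is one attempt and no reset: what is moved stays moved. The work goes in short steps, Python scripts to look and compute and a tool call to move; the robot and the scene stay as the last step left them, time stands still between calls to the robot, and variables do not carry over. Pictures are saved under pics/ and viewed, and the job is handed in when it is done.

Besides the shell and the picture viewer there is one more tool, called as name(argument=value, ...), one argument or row to a line, values as JSON. step_arm: Moves the arm, as the interface text tells. Its arguments: {"type":"object","properties":{"series":{"type":"array"},"squeeze":{"type":"number"}},"required":["series"]}

```bash
ls; mkdir -p pics; cat > h.py <<'E'
import numpy as np, cv2
from cell import observe, eyes, arm
from scipy.spatial.transform import Rotation as R
def snap(name,fn):
    p=eyes.camera_params(name); im,d=eyes.get_image(name)
    cv2.imwrite('pics/'+fn+'.png',cv2.cvtColor(im,cv2.COLOR_RGB2BGR)); np.savez('pics/'+fn+'.npz',im=im,d=d,K=p['intrinsics'],D=p['distortion'],P=p['position'],A=np.array(p['attitude']))
    return im,d,p
def load(fn):
    z=np.load('pics/'+fn+'.npz'); return z
def rot(A):
    A=np.array(A); return A if A.shape==(3,3) else (R.from_rotvec(A).as_matrix() if A.size==3 else R.from_quat(A).as_matrix())
def rays(z,uv):
    n=cv2.undistortPoints(np.array(uv,float).reshape(-1,1,2),z['K'],z['D'])[:,0]
    return np.c_[n,np.ones(len(n))]@rot(z['A']).T
def onplane(z,uv,h):
    r=rays(z,uv); return z['P']+r*((h-z['P'][2])/r[:,2])[:,None]
def proj(z,X):
    M=rot(z['A']).T; return cv2.projectPoints(np.array(X,float).reshape(-1,1,3),cv2.Rodrigues(M)[0],-M@z['P'],z['K'],z['D'])[0][:,0]
def cloud(z):
    H,W=z['d'].shape; u,v=np.meshgrid(np.arange(W),np.arange(H))
    r=rays(z,np.c_[u.ravel(),v.ravel()]); return (z['P']+r*z['d'].ravel()[:,None]).reshape(H,W,3)
E
python3 - <<'E'
from h import *
print(observe())
for n in ['side','top','wrist']:
    im,d,p=snap(n,n+'0'); print(n,p)
E
```

```text
pics
{'clock': 0.0, 'joints': array([-1.25161395,  0.43525327,  0.02498262,  1.57410911, -0.01161242,
        1.13399329, -0.07508949]), 'dq': array([ 5.95936087e-04,  9.16567674e-05, -9.83408303e-04, -1.04938995e-03,
       -8.87992521e-04, -1.43294768e-03, -7.57932496e-04]), 'joint_efforts': array([ 7.73341289e-04, -6.67853951e+01,  9.85158384e-01, -3.14451993e+01,
       -6.06325851e-02,  4.28126310e-02,  1.28104075e-04]), 'position': array([0.25571633, 0.56974885, 0.2399216 ]), 'ee_rot': array([-6.57704668e-01, -3.07176861e+00,  2.52146861e-03]), 'force': array([0.19105535, 0.88603744, 0.03213008]), 'ft_torque': array([-0.01397868,  0.00093111,  0.02973718]), 'width': 1.00023568818698}
side {'intrinsics': array([[507.44958184,   0.        , 283.62859701],
       [  0.        , 507.44958184, 204.29071582],
       [  0.        ,   0.        ,   1.        ]]), 'distortion': array([0.03185413, 0.        , 0.        , 0.        , 0.        ]), 'position': array([ 0.34186758, -1.03821614,  1.03955121]), 'attitude': array([-2.2804427 ,  0.3240012 , -0.11454334])}
top {'intrinsics': array([[442.31700429,   0.        , 284.53828764],
       [  0.        , 442.31700429, 211.30282842],
       [  0.        ,   0.        ,   1.        ]]), 'distortion': array([-0.1254016,  0.       ,  0.       ,  0.       ,  0.       ]), 'position': array([ 0.43039031, -0.07135538,  1.18752315]), 'attitude': array([-2.11602836,  2.15471246, -0.1534275 ])}
wrist {'intrinsics': array([[371.20336157,   0.        , 279.71060432],
       [  0.        , 371.20336157, 208.16585899],
       [  0.        ,   0.        ,   1.        ]]), 'distortion': array([-0.03398701,  0.        ,  0.        ,  0.        ,  0.        ]), 'position': array([0.17998359, 0.60428563, 0.38493482]), 'attitude': array([2.40950044, 1.55858089, 0.24303593])}
```

View pics/top0.png

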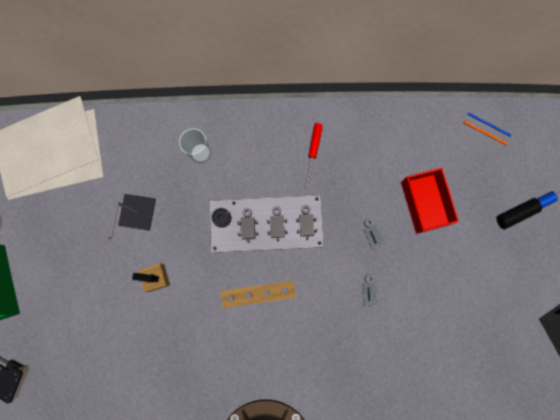

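View pics/side0.png

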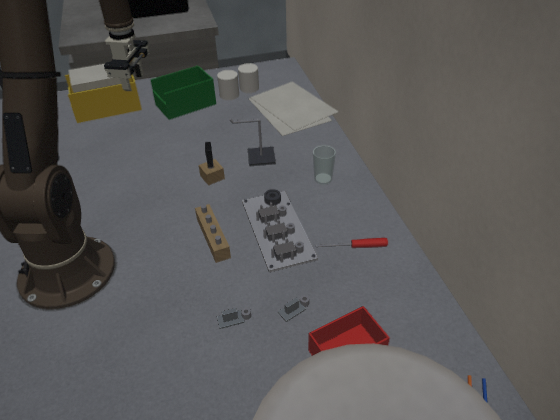

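View pics/wrist0.png

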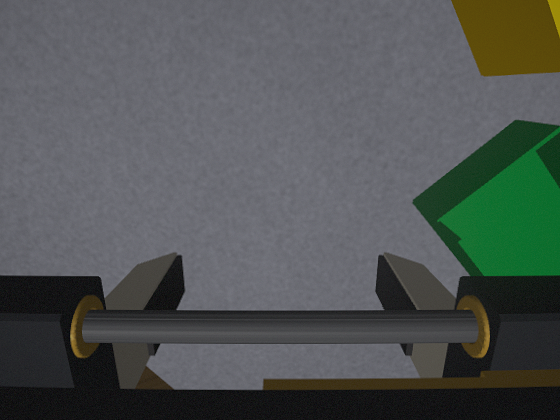

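```bash
python3 - <<'E'
from h import *
z=load('top0'); C=cloud(z)
for uv in [(265,223),(147,277),(158,272),(258,294),(372,235),(369,290),(137,212),(222,217),(300,350),(111,236)]:
    print(uv,C[uv[1],uv[0]].round(3))
a=cv2.imread('pics/top0.png')
cv2.imwrite('pics/c1.png',cv2.resize(a[180:320,190:400],None,fx=3.8,fy=3.8,interpolation=cv2.INTER_CUBIC))
cv2.imwrite('pics/c2.png',cv2.resize(a[180:300,90:190],None,fx=5,fy=5,interpolation=cv2.INTER_CUBIC))
b=cv2.imread('pics/side0.png')
cv2.imwrite('pics/c3.png',cv2.resize(b[110:330,190:390],None,fx=2.7,fy=2.7,interpolation=cv2.INTER_CUBIC)[:600])
E
```

```text
(265, 223) [ 0.584 -0.006  0.009]
(147, 277) [0.442 0.275 0.126]
(158, 272) [0.455 0.272 0.045]
(258, 294) [0.397 0.012 0.046]
(372, 235) [ 0.545 -0.291  0.017]
(369, 290) [ 0.401 -0.274  0.034]
(137, 212) [0.62  0.346 0.009]
(222, 217) [0.602 0.11  0.012]
(300, 350) [ 0.247 -0.093  0.   ]
(111, 236) [0.54  0.359 0.151]
```

View pics/c1.png

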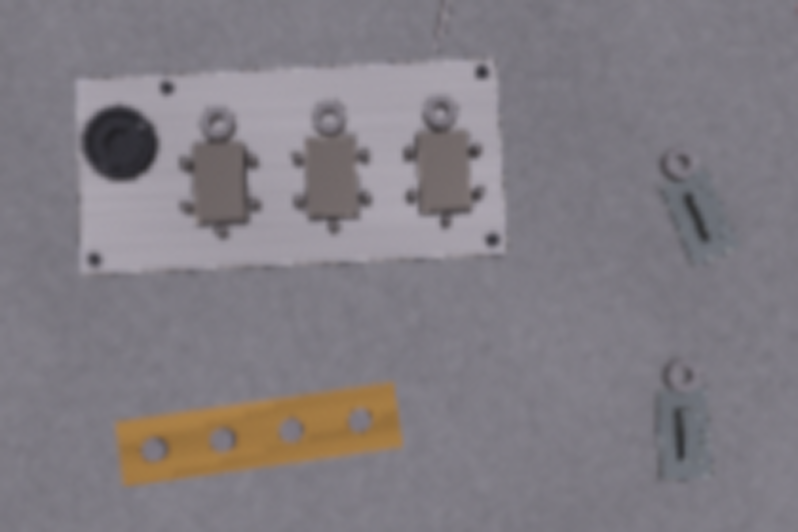

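View pics/c2.png

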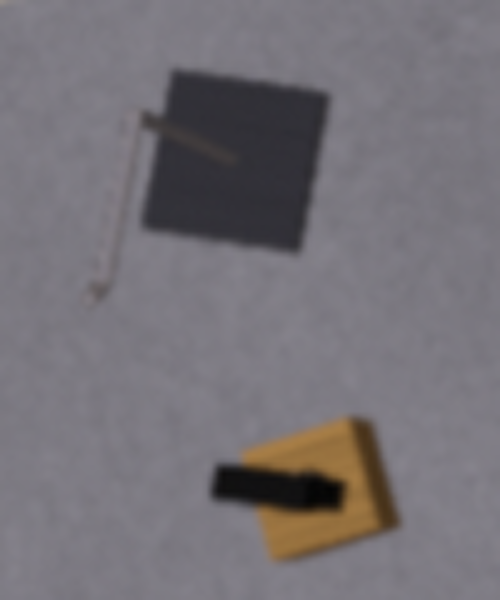

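View pics/c3.png

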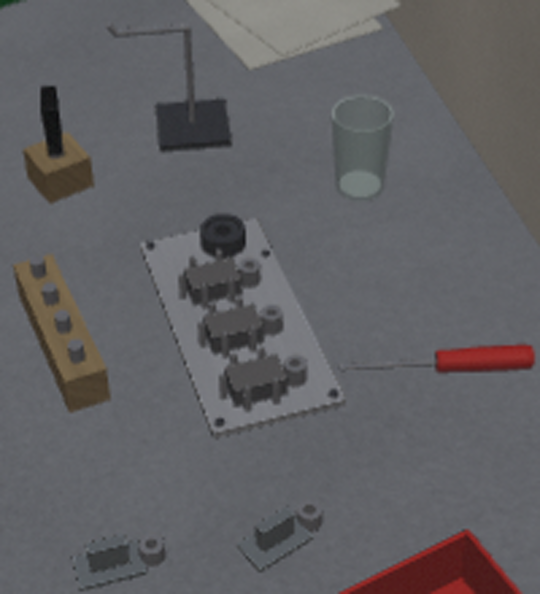

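```bash
python3 - <<'E'
from h import *
o=observe(); z=load('wrist0')
T=R.from_rotvec(o['ee_rot']).as_matrix(); Cm=rot(z['A'])
print(T.round(3)); print(Cm.round(3)); print('cam in tool',(T.T@Cm).round(3),(T.T@(z['P']-o['position'])).round(4))
# hook prong from side & top
t=load('top0'); C=cloud(t)
M=(C[...,2]>0.14)&(C[...,2]<0.17)&(C[...,1]>0.25)&(C[...,1]<.45)&(C[...,0]>.4)&(C[...,0]<.75)
P=C[M]; print(len(P)); print(P[np.argsort(P[:,0])][::max(1,len(P)//12)].round(3))
M=(C[...,2]>0.11)&(C[...,2]<0.135)&(C[...,1]>0.2)&(C[...,1]<.35)&(C[...,0]>.4)&(C[...,0]<.55)
P=C[M]; print(len(P),P.min(0),P.max(0),P.mean(0), cv2.minAreaRect((P[:,:2]*1000).astype(np.float32)))
E
```

```text
[[-0.912  0.409 -0.   ]
 [ 0.409  0.912 -0.001]
 [-0.    -0.001 -1.   ]]
[[ 0.41   0.868  0.279]
 [ 0.912 -0.39  -0.127]
 [-0.001  0.306 -0.952]]
cam in tool [[-0.001 -0.952 -0.306]
 [ 1.    -0.001 -0.   ]
 [ 0.    -0.306  0.952]] [ 0.0832  0.0002 -0.1448]
137
[[0.529 0.361 0.163]
 [0.535 0.359 0.156]
 [0.542 0.359 0.152]
 [0.55  0.361 0.152]
 [0.557 0.362 0.152]
 [0.564 0.355 0.151]
 [0.576 0.356 0.155]
 [0.586 0.352 0.155]
 [0.594 0.351 0.151]
 [0.601 0.351 0.152]
 [0.609 0.348 0.147]
 [0.616 0.35  0.151]
 [0.623 0.346 0.153]]
160 [0.42971452 0.2645039  0.11042243] [0.45165461 0.31468693 0.12965716] [0.44073317 0.28722739 0.12445938] ((441.07586669921875, 289.87371826171875), (49.43437194824219, 18.585922241210938), 82.2791519165039)
```

step_arm(
  series=[
    [[0.0918, 0.17, -0.29, 0.03, -73.5], [0.0918, 0.17, -0.29, 0.03, -73.5], [0.0918, 0.17, -0.29, 0.03, -73.5], [0.0918, 0.17, -0.29, 0.03, -73.5], [0.0918, 0.17, -0.29, 0.03, -73.5], [0.0918, 0.17, -0.29, 0.03, -73.5], [0.0918, 0.17, -0.29, 0.03, -73.5], [0.0918, 0.17, -0.29, 0.03, -73.5], [0.0918, 0.17, -0.29, 0.03, -73.5], [0.0918, 0.17, -0.29, 0.03, -73.5], [0.0918, 0.17, -0.29, 0.03, -73.5], [0.0918, 0.17, -0.29, 0.03, -73.5], [0.0918, 0.17, -0.29, 0.03, -73.5], [0.0918, 0.17, -0.29, 0.03, -73.5], [0.0918, 0.17, -0.29, 0.03, -73.5]],
  ],
)

```text
clock: 1.4
position: [0.4256, 0.28, 0.27]
ee_rot: [-2.363, -2.069, 0.002]
force: [0.2, -0.3, 0.2]
width: 1.001
```

```bash
python3 - <<'E'
from h import *
o=observe(); print(o['position'],o['ee_rot'],o['joints'].round(2))
snap('wrist','w1'); 
C=cloud(load('w1'))
M=(C[...,2]>0.118)&(C[...,2]<0.135)&(C[...,1]>0.2)&(C[...,1]<.35)&(C[...,0]>.4)&(C[...,0]<.5)
P=C[M]; print(len(P),P.min(0),P.max(0),P.mean(0), cv2.minAreaRect((P[:,:2]*1000).astype(np.float32)))
E
```

```text
[0.42559607 0.28002218 0.27003468] [-2.36274165e+00 -2.06924642e+00  1.71974613e-03] [-1.    0.22  0.38  1.83 -0.09  1.11 -0.72]
1330 [0.43093077 0.26418994 0.11831382] [0.45513533 0.31370361 0.12918975] [0.44315229 0.29047101 0.12670116] ((443.099853515625, 288.90814208984375), (48.6788215637207, 18.050729751586914), 81.19344329833984)
```

View pics/w1.png

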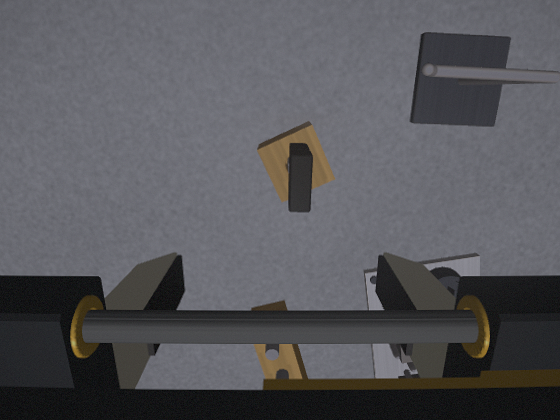

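step_arm(
  series=[
    [[0.0918, 0.0175, 0.009, -0.05, -1.2], [0.0918, 0.0175, 0.009, -0.1, -1.2], [0.0918, 0.0175, 0.009, -0.13, -1.2], [0.0918, 0.0175, 0.009, -0.152, -1.2], [0.0918, 0.0175, 0.009, -0.153, -1.2], [0.0918, 0.0175, 0.009, -0.153, -1.2], [0.018, 0.0175, 0.009, -0.153, -1.2], [0.01, 0.0175, 0.009, -0.153, -1.2], [0.01, 0.0175, 0.009, -0.153, -1.2], [0.01, 0.0175, 0.009, -0.153, -1.2], [0.01, 0.0175, 0.009, -0.153, -1.2], [0.01, 0.0175, 0.009, -0.153, -1.2], [0.01, 0.0175, 0.009, -0.153, -1.2], [0.01, 0.0175, 0.009, -0.153, -1.2], [0.01, 0.0175, 0.009, -0.153, -1.2], [0.01, 0.0175, 0.009, -0.153, -1.2]],
  ],
  squeeze=45,
)

```text
clock: 2.78
position: [0.4431, 0.289, 0.117]
ee_rot: [-2.385, -2.044, 0.002]
force: [0.1, 0.5, -0.4]
width: 0.324
```

step_arm(
  series=[
    [[0.01, 0, 0, 0, 0], [0.01, 0, 0, 0, 0], [0.01, 0, 0, 0, 0], [0.01, 0, 0, 0, 0], [0.01, 0, 0, 0, 0]],
  ],
)

```text
clock: 3.2
position: [0.4432, 0.2889, 0.117]
ee_rot: [-2.385, -2.044, 0.002]
force: [0.4, -0.4, -0.3]
width: 0.192
```

step_arm(
  series=[
    [[0.01, 0, 0, 0.04, 0], [0.01, 0, 0, 0.08, 0], [0.01, 0, 0, 0.12, 0], [0.01, 0.02, -0.03, 0.12, 0], [0.01, 0.04, -0.06, 0.12, 0], [0.01, 0.06, -0.09, 0.12, 0], [0.01, 0.08, -0.12, 0.12, 0], [0.01, 0.1, -0.15, 0.12, 0], [0.01, 0.12, -0.18, 0.12, 0], [0.01, 0.13, -0.21, 0.12, 0], [0.01, 0.145, -0.235, 0.12, 0], [0.01, 0.155, -0.255, 0.12, 0], [0.01, 0.157, -0.259, 0.12, 0], [0.01, 0.157, -0.259, 0.12, 0], [0.01, 0.157, -0.259, 0.12, 0]],
  ],
)

```text
clock: 4.45
position: [0.5997, 0.0306, 0.2365]
ee_rot: [-2.384, -2.043, 0.003]
force: [0.2, 0.4, -2.0]
width: 0.194
```

```bash
python3 - <<'E'
from h import *
o=observe(); print(o['position'],o['ee_rot'],o['force'],o['width'],o['joints'].round(2))
snap('wrist','w2'); 
E
```

```text
[0.59965677 0.03056734 0.23648404] [-2.38392864 -2.04326813  0.00280752] [ 0.18946125  0.44635411 -1.98917631] 0.1944131627347628 [-0.47  0.42  0.48  1.67 -0.21  1.11 -0.09]
```

View pics/w2.png

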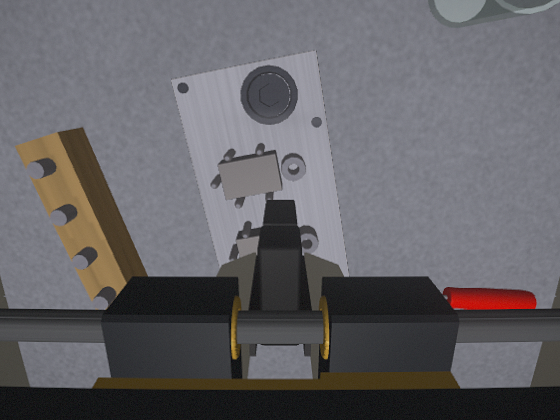

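```bash
python3 - <<'E'
import cv2
a=cv2.imread('pics/w2.png')
b=cv2.resize(a[60:130,230:310],None,fx=8,fy=8,interpolation=cv2.INTER_CUBIC)
cv2.imwrite('pics/w2a.png',cv2.convertScaleAbs(b,alpha=2.5,beta=0))
b=cv2.resize(a[190:350,210:350],None,fx=3.7,fy=3.7,interpolation=cv2.INTER_CUBIC)
cv2.imwrite('pics/w2b.png',cv2.convertScaleAbs(b,alpha=2.5,beta=0))
E
```

```text
(no output)
```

View pics/w2a.png

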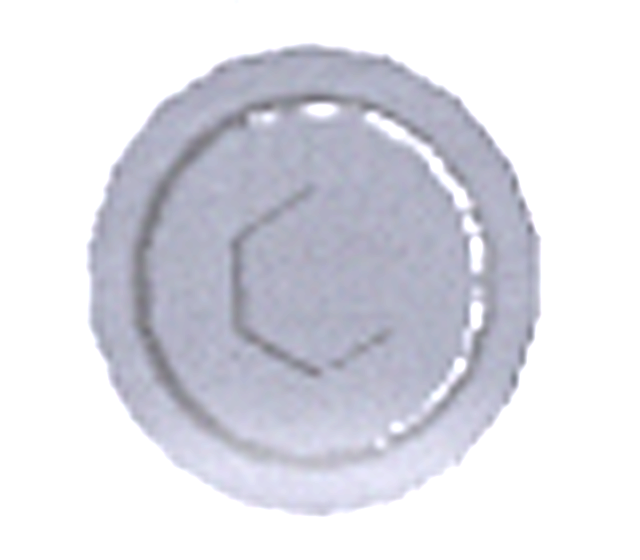

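View pics/w2b.png

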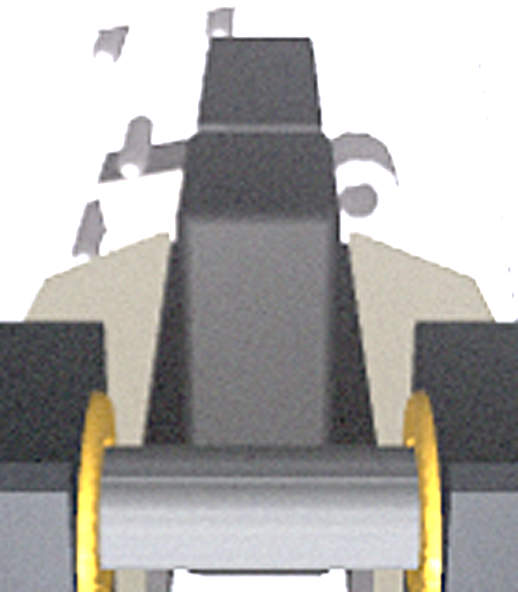

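```bash
python3 - <<'E'
from h import *
z=load('w2'); f=lambda pts:[(230+(x+.5)/8-.5,60+(y+.5)/8-.5) for x,y in pts]
V=onplane(z,f([(313,185),(236,243),(236,327),(320,374),(390,332)]),0.030)
print(V.round(4))
for i in range(4):
    e=V[i+1]-V[i]; print(np.hypot(*e[:2]), np.degrees(np.arctan2(e[1],e[0]))%60)
print('mid top-bottom',(V[0]+V[3])/2)
# circles
im=cv2.cvtColor(z['im'],cv2.COLOR_RGB2GRAY)
m=(im<85).astype(np.uint8); m=cv2.morphologyEx(m,cv2.MORPH_CLOSE,np.ones((7,7)))
cs,_=cv2.findContours(m[:130],cv2.RETR_EXTERNAL,cv2.CHAIN_APPROX_NONE)
for c in cs:
    x,y,w,h=cv2.boundingRect(c)
    if 45<w<70 and 45<h<70:
        W=onplane(z,c[:,0].astype(float),0.034)[:,:2]
        print('collar',x,y,w,h,cv2.fitEllipse((W*1e4).astype(np.float32)))
# inner ring outer (head) circle points
V=onplane(z,f([(140,270),(312,98),(482,270),(312,462)]),0.034); print(V.round(4),(V[0]+V[2])/2,(V[1]+V[3])/2)
C=cloud(z); print(C[95,269],C[95,252],C[72,269])
# key top in hand
o=observe(); T=R.from_rotvec(o['ee_rot']).as_matrix()
print('tooly yaw',np.degrees(np.arctan2(T[1,1],T[0,1])))
E
```

```text
[[0.6033 0.1204 0.03  ]
 [0.5936 0.1155 0.03  ]
 [0.5921 0.1065 0.03  ]
 [0.6007 0.0999 0.03  ]
 [0.6094 0.1032 0.03  ]]
0.010766405256354295 26.662376410193446
0.009183925002376673 20.247516714156703
0.010864686615185033 22.527684764574808
0.009267497255968139 21.232090646950713
mid top-bottom [0.60199048 0.11011103 0.03      ]
collar 241 66 56 58 ((6018.4013671875, 1112.1533203125), (461.0117492675781, 503.9303894042969), 83.79094696044922)
[[0.5827 0.1143 0.034 ]
 [0.6047 0.1293 0.034 ]
 [0.6206 0.1084 0.034 ]
 [0.5984 0.0905 0.034 ]] [0.60167533 0.11134456 0.034     ] [0.60156108 0.10993897 0.034     ]
[0.60129807 0.10963611 0.01294999] [0.5866064  0.11217513 0.03064221] [0.60485877 0.12966531 0.02243925]
tooly yaw -8.719172714815395
```

```bash
python3 - <<'E'
from h import *
z=load('w2'); o=observe(); T=R.from_rotvec(o['ee_rot']).as_matrix()
f=lambda pts:[(210+(x+.5)/3.7-.5,190+(y+.5)/3.7-.5) for x,y in pts]
C=cloud(z)
for h in (.2455,):
    V=onplane(z,f([(190,218),(333,218)]),h); print(V, ((V-o['position'])@T).round(4))
V=onplane(z,f([(185,217),(335,217)]),.2455-.026)
for uv in f([(260,330),(260,170),(260,80),(260,45)]):
    u,v=map(round,uv); print(uv,((C[v,u]-o['position'])@T).round(4))
E
```

```text
[[0.59572098 0.05426033 0.2455    ]
 [0.61094101 0.05189922 0.2455    ]] [[ 0.022  -0.0072 -0.0089]
 [ 0.022   0.0082 -0.009 ]]
(279.9054054054054, 278.8243243243243) [ 0.0094  0.0003 -0.0108]
(279.9054054054054, 235.5810810810811) [0.0233 0.0004 0.0011]
(279.9054054054054, 211.25675675675674) [0.0232 0.0004 0.0352]
(279.9054054054054, 201.7972972972973) [0.0239 0.0005 0.0488]
```

step_arm(
  series=[
    [[0.01, 0.001, 0.03, 0, 0], [0.01, 0.002, 0.06, -0.02, 0], [0.01, 0.002, 0.08, -0.04, 0], [0.01, 0.002, 0.08, -0.07, 0], [0.01, 0.002, 0.08, -0.085, 0], [0.01, 0.002, 0.08, -0.087, 0], [0.01, 0.002, 0.08, -0.087, 0], [0.01, 0.002, 0.08, -0.087, 0]],
  ],
)

```text
clock: 5.17
position: [0.6019, 0.112, 0.1507]
ee_rot: [-2.382, -2.046, 0.0]
force: [-0.2, 0.3, -1.4]
width: 0.191
```

```bash
python3 - <<'E'
from h import *
o=observe(); print(o['position'],o['force'])
for n in('top','side'): snap(n,n+'1')
b=cv2.imread('pics/side1.png'); a=cv2.imread('pics/top1.png')
cv2.imwrite('pics/c4.png',cv2.resize(b[150:250,220:330],None,fx=6,fy=6,interpolation=cv2.INTER_CUBIC))
E
```

```text
[0.60192395 0.11198595 0.15065808] [-0.23218256  0.32156905 -1.43937395]
```

View pics/c4.png

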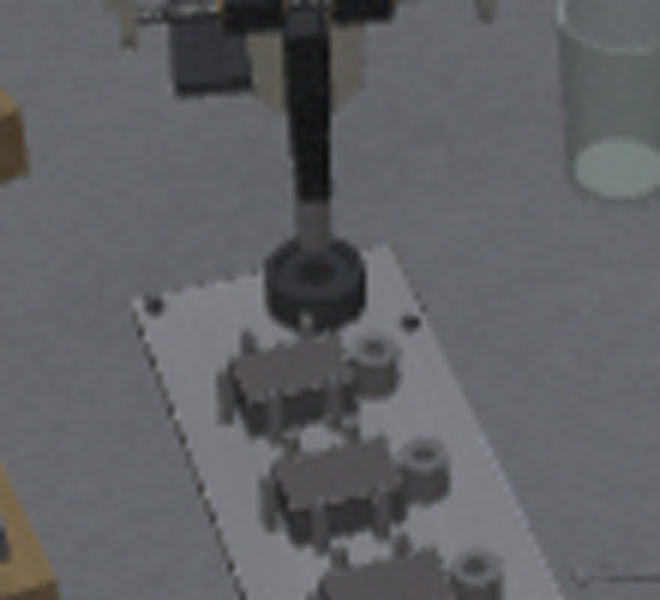

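step_arm(
  series=[
    [[0.01, 0, -0.0012, -0.004, 0], [0.01, 0, -0.0012, -0.008, 0], [0.01, 0, -0.0012, -0.011, 0], [0.01, 0, -0.0012, -0.014, 0], [0.01, 0, -0.0012, -0.017, 0], [0.01, 0, -0.0012, -0.02, 0], [0.01, 0, -0.0012, -0.02, 0]],
  ],
)

```text
clock: 5.85
position: [0.6018, 0.1099, 0.1306]
ee_rot: [-2.383, -2.045, 0.001]
force: [-1.6, -1.5, -3.0]
width: 0.193
```

step_arm(
  series=[
    [[0.01, 0, 0, -0.003, 0], [0.01, 0, 0, -0.006, 0], [0.01, 0, 0, -0.008, 0], [0.01, 0, 0, -0.01, 0], [0.01, 0, 0, -0.012, 0], [0.01, 0, 0, -0.013, 0], [0.01, 0, 0, -0.013, 0]],
  ],
)

```text
clock: 6.43
position: [0.6021, 0.1098, 0.1188]
ee_rot: [-2.383, -2.045, -0.0]
force: [-4.2, -2.5, 12.1]
width: 0.194
```

step_arm(
  series=[
    [[0.01, 0, 0, 0, -5], [0.01, 0, 0, 0, -10], [0.01, 0, 0, 0, -15], [0.01, 0, 0, 0, -20], [0.01, 0, 0, 0, -25], [0.01, 0, 0, 0, -30], [0.01, 0, 0, 0, -35], [0.01, 0, 0, 0, -40], [0.01, 0, 0, 0, -45], [0.01, 0, 0, 0, -50], [0.01, 0, 0, 0, -55], [0.01, 0, 0, 0, -60], [0.01, 0, 0, 0, -64], [0.01, 0, 0, 0, -68], [0.01, 0, 0, 0, -70], [0.01, 0, 0, 0, -70]],
  ],
)

```text
clock: 7.77
position: [0.6018, 0.1099, 0.119]
ee_rot: [-3.126, -0.305, -0.001]
force: [-4.6, -1.9, 5.5]
width: 0.189
```

```bash
python3 - <<'E'
from h import *
o=observe(); print(o['position'],o['force'],o['ft_torque'],o['width'])
T=R.from_rotvec(o['ee_rot']).as_matrix();print('tooly yaw',np.degrees(np.arctan2(T[1,1],T[0,1])))
E
```

```text
[0.60181926 0.10990606 0.11901439] [-4.62571726 -1.92777856  5.46981408] [-0.40794489  1.37858724 -0.00224411] 0.18932631792704263
tooly yaw -78.84964716935588
```

step_arm(
  series=[
    [[0.01, 0, 0, 0, -2], [0.01, 0, 0, 0, -4], [0.01, 0, 0, 0, -6], [0.01, 0, 0, 0, -7], [0.01, 0, 0, 0, -7]],
  ],
)

```text
clock: 8.18
position: [0.6017, 0.1099, 0.119]
ee_rot: [-3.139, -0.113, -0.0]
force: [-2.5, -1.0, 3.2]
width: 0.196
```

```bash
python3 - <<'E'
from h import *
o=observe(); print(o['position'],o['force'],o['ft_torque'],o['width'])
T=R.from_rotvec(o['ee_rot']).as_matrix();print('tooly yaw',np.degrees(np.arctan2(T[1,1],T[0,1])))
E
```

```text
[0.60166714 0.10987351 0.11902795] [-2.51956841 -0.99067428  3.18288535] [-0.43840651  1.10905213  0.05757797] 0.19573115361514876
tooly yaw -85.85915095531973
```

step_arm(
  series=[
    [[0.01, 0, 0, 0, -2], [0.01, 0, 0, 0, -4], [0.01, 0, 0, 0, -5], [0.01, 0, 0, 0, -5]],
  ],
)

```text
clock: 8.52
position: [0.6016, 0.11, 0.119]
ee_rot: [-3.141, 0.022, -0.0]
force: [-2.1, -1.6, 2.1]
width: 0.196
```

```bash
python3 - <<'E'
from h import *
o=observe(); print(o['position'],o['force'],o['ft_torque'],o['width'])
T=R.from_rotvec(o['ee_rot']).as_matrix();print('tooly yaw',np.degrees(np.arctan2(T[1,1],T[0,1])))
snap('wrist','w3')
E
```

```text
[0.60164555 0.10995879 0.11902011] [-2.11964348 -1.61944486  2.05974426] [-0.39494998  0.96969037  0.34286049] 0.19611600657138262
tooly yaw -90.81509834546769
```

View pics/w3.png

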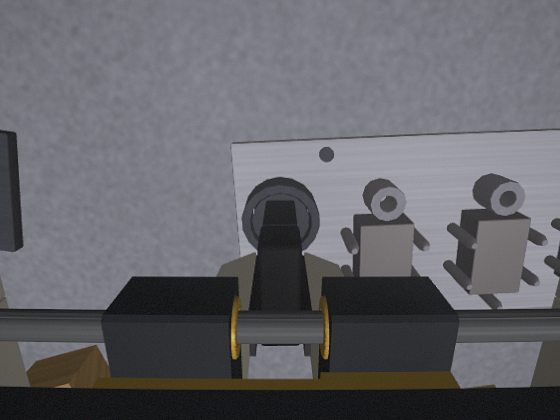

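step_arm(
  series=[
    [[0.01, 0, 0, 0, -2], [0.01, 0, 0, 0, -4], [0.01, 0, 0, 0, -4]],
  ],
)

```text
clock: 8.82
position: [0.6017, 0.1099, 0.119]
ee_rot: [-3.138, 0.13, -0.0]
force: [-2.0, -1.0, 1.9]
width: 0.197
```

```bash
python3 - <<'E'
from h import *
o=observe(); print(o['position'],o['force'],o['ft_torque'],o['width'])
T=R.from_rotvec(o['ee_rot']).as_matrix();print('tooly yaw',np.degrees(np.arctan2(T[1,1],T[0,1])))
E
```

```text
[0.6016966  0.10993651 0.11902426] [-1.98646429 -0.95522919  1.91321559] [-0.42634377  0.8617809   0.54062641] 0.1966587359156349
tooly yaw -94.75195423788166
```

step_arm(
  series=[
    [[0.01, 0, 0, 0, 4], [0.01, 0, 0, 0, 8], [0.01, 0, 0, 0.01, 8], [0.01, 0, 0, 0.02, 8], [0.01, 0, 0, 0.05, 8], [0.01, 0, 0, 0.09, 8], [0.01, 0, 0, 0.13, 15], [0.01, -0.01, 0.02, 0.13, 22], [0.01, -0.03, 0.04, 0.13, 29], [0.01, -0.05, 0.06, 0.13, 36], [0.01, -0.06, 0.08, 0.13, 43], [0.01, -0.07, 0.1, 0.13, 50], [0.01, -0.08, 0.12, 0.13, 57], [0.01, -0.09, 0.13, 0.13, 64], [0.01, -0.1, 0.14, 0.13, 71], [0.01, -0.1, 0.14, 0.13, 78], [0.01, -0.1, 0.14, 0.13, 85], [0.01, -0.1, 0.14, 0.13, 86], [0.01, -0.1, 0.14, 0.13, 86]],
  ],
)

```text
clock: 10.4
position: [0.5023, 0.2499, 0.2503]
ee_rot: [-2.388, -2.04, -0.003]
force: [0.7, 0.4, -1.3]
width: 0.19
```

```bash
python3 - <<'E'
from h import *
o=observe(); print(o['position'],o['force'],o['ft_torque'],o['width'],o['joints'].round(2))
T=R.from_rotvec(o['ee_rot']).as_matrix();print('tooly yaw',np.degrees(np.arctan2(T[1,1],T[0,1])))
snap('wrist','w4');snap('top','top2')
a=cv2.imread('pics/top2.png')
cv2.imwrite('pics/c5.png',cv2.resize(a[180:320,100:320],None,fx=3.6,fy=3.6,interpolation=cv2.INTER_CUBIC))
C=cloud(load('w4'))
M=(C[...,2]>0.14)&(C[...,2]<0.168)&(C[...,1]>0.32)&(C[...,0]>.5)&(C[...,0]<.66)
P=C[M]; P=P[np.argsort(P[:,0])]; print(len(P),P[::max(1,len(P)//12)].round(4))
x0=P[:,0]
for a,b in((.545,.56),(.56,.575),(.575,.59),(.59,.605),(.605,.62)):
    s=P[(x0>a)&(x0<b)]; print(a,s.mean(0),s.min(0)[1],s.max(0)[1],np.percentile(s[:,2],95))
E
```

```text
[0.50227453 0.24986723 0.25025955] [ 0.68439349  0.3797142  -1.30648525] [-0.09130676  0.0533177   0.05086849] 0.19049891338786673 [-0.97  0.34  0.55  1.75 -0.2   1.1  -0.51]
tooly yaw -8.9749081695709
2340 [[0.5291 0.3618 0.1629]
 [0.5371 0.3603 0.1612]
 [0.5452 0.3587 0.155 ]
 [0.5529 0.357  0.1544]
 [0.5607 0.3564 0.1546]
 [0.5684 0.3568 0.1553]
 [0.577  0.3524 0.1529]
 [0.5859 0.353  0.1559]
 [0.5944 0.3529 0.1556]
 [0.6021 0.3473 0.1548]
 [0.61   0.3484 0.1549]
 [0.6181 0.3462 0.1543]]
0.545 [0.55252183 0.35939654 0.15410344] 0.35468227089613724 0.364566575998094 0.1557979792103056
0.56 [0.56720573 0.35691915 0.15411609] 0.3521433449895255 0.36249370637748185 0.15588800411582485
0.575 [0.58253616 0.35418406 0.15413866] 0.34949666201325114 0.35900004331877466 0.15582789631252128
0.59 [0.59752924 0.35150467 0.15422279] 0.34665770958711706 0.35662166921832783 0.15579587692252098
0.605 [0.61259459 0.34925232 0.15411318] 0.3443836628025337 0.35448366379123003 0.15589394805990853
```

View pics/w4.png

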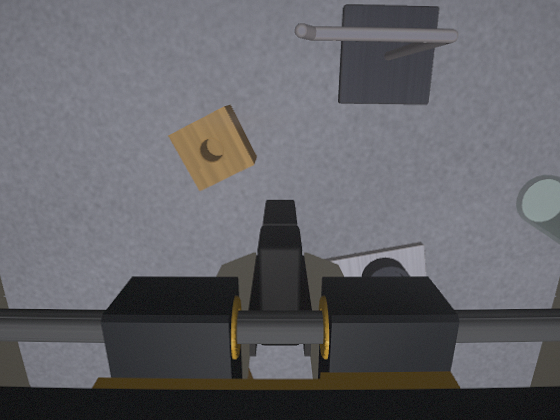

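View pics/c5.png

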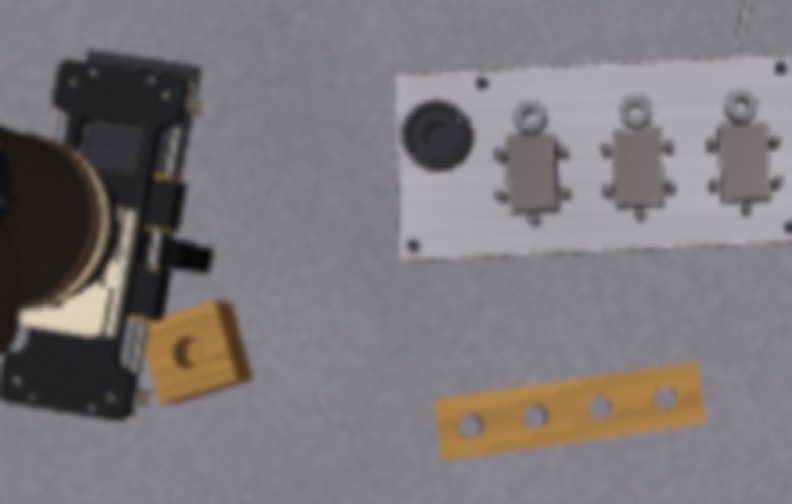

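step_arm(
  series=[
    [[0.01, -0.02, 0.03, 0, -0.6], [0.01, -0.025, 0.06, 0, -0.6], [0.01, -0.025, 0.09, -0.01, -0.6], [0.01, -0.025, 0.12, -0.03, -0.6], [0.01, -0.025, 0.122, -0.06, -0.6], [0.01, -0.025, 0.122, -0.064, -0.6], [0.01, -0.025, 0.122, -0.064, -0.6], [0.01, -0.025, 0.122, -0.064, -0.6]],
  ],
)

```text
clock: 11.17
position: [0.478, 0.3708, 0.1866]
ee_rot: [2.403, 2.023, 0.002]
force: [-0.2, 0.0, -1.3]
width: 0.197
```

```bash
python3 - <<'E'
from h import *
o=observe(); print(o['position'],o['force'])
for n in('top','side','wrist'): snap(n,n+'3')
b=cv2.imread('pics/side3.png')
cv2.imwrite('pics/c6.png',cv2.resize(b[80:190,190:300],None,fx=5.4,fy=5.4,interpolation=cv2.INTER_CUBIC))
E
```

```text
[0.47803042 0.37077466 0.18661633] [-0.17612164  0.00387511 -1.32943542]
```

View pics/c6.png

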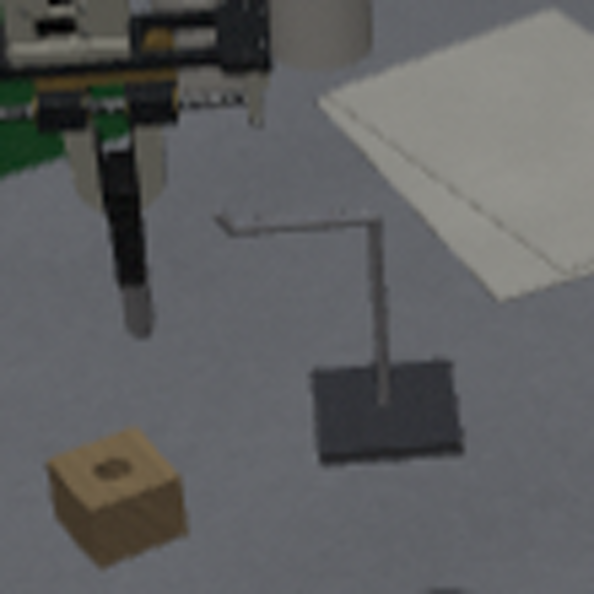

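View pics/wrist3.png

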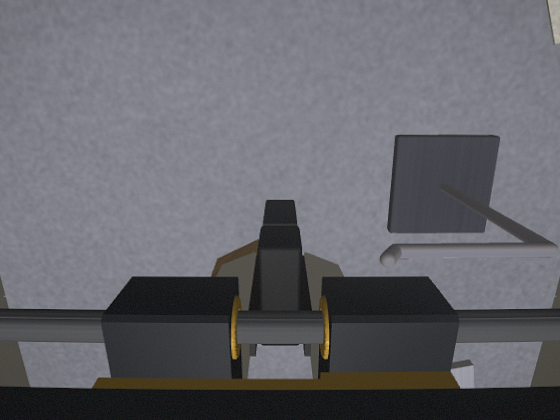

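```bash
python3 - <<'E'
from h import *
z=load('side3')
p=proj(z,[[.478,.371,.19],[.478,.371,.08],[.62,.347,.15],[.62,.347,.012],[.5285,.3635,.16]]); print(((p-[190,80])*5.4).round())
E
```

```text
[[115. 172.]
 [136. 328.]
 [364. 212.]
 [376. 399.]
 [207. 208.]]
```

step_arm(
  series=[
    [[0.01, 0.015, -0.0025, 0, 0], [0.01, 0.03, -0.005, 0, 0], [0.01, 0.045, -0.0075, 0, 0], [0.01, 0.06, -0.01, 0, 0], [0.01, 0.075, -0.0125, 0, 0], [0.01, 0.088, -0.0147, 0, 0], [0.01, 0.095, -0.0155, 0, 0], [0.01, 0.095, -0.0155, 0, 0]],
  ],
)

```text
clock: 11.98
position: [0.5754, 0.3546, 0.1887]
ee_rot: [2.405, 2.02, 0.009]
force: [-1.2, -0.2, -2.7]
width: 0.19
```

```bash
python3 - <<'E'
from h import *
o=observe(); print(o['position'],o['force'])
for n in('side','wrist'): snap(n,n+'4')
b=cv2.imread('pics/side4.png')
cv2.imwrite('pics/c7.png',cv2.resize(b[80:190,190:300],None,fx=5.4,fy=5.4,interpolation=cv2.INTER_CUBIC))
E
```

```text
[0.57543588 0.35462023 0.18866079] [-1.16827547 -0.20018572 -2.71767151]
```

View pics/c7.png

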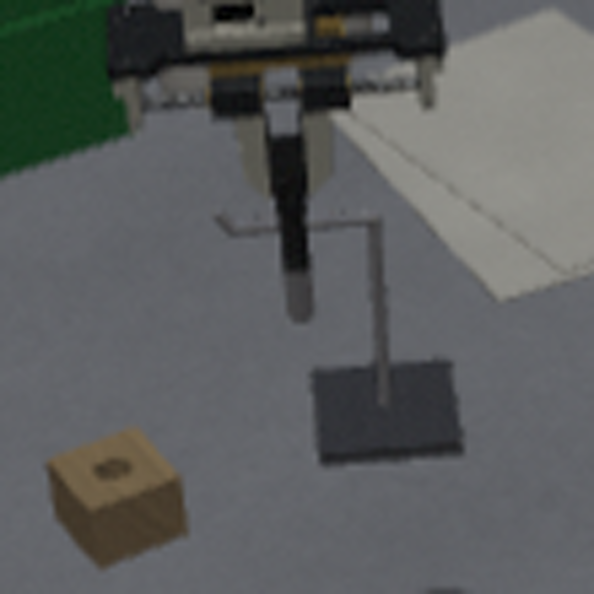

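View pics/wrist4.png

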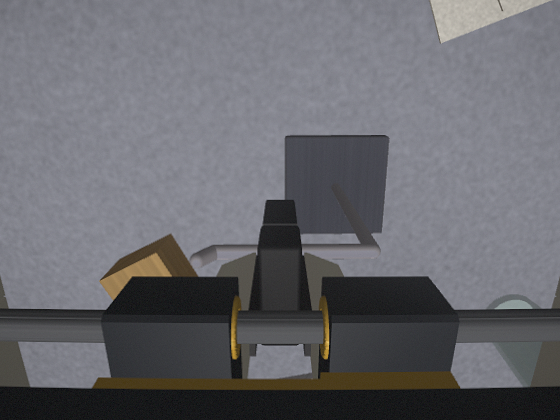

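step_arm(
  series=[
    [[0.01, 0, 0, -0.006, 0], [0.01, 0, 0, -0.012, 0], [0.01, 0, 0, -0.015, 0], [0.01, 0, 0, -0.017, 0], [0.01, 0, 0, -0.018, 0], [0.01, 0, 0, -0.018, 0]],
  ],
)

```text
clock: 12.58
position: [0.5721, 0.3561, 0.1708]
ee_rot: [-2.401, -2.023, -0.005]
force: [-6.4, -2.6, 9.9]
width: 0.19
```

step_arm(
  series=[
    [[0.01, 0, 0, 0.0005, 0], [0.01, 0, 0, 0.0005, 0], [0.045, 0, 0, 0.0005, 0], [0.045, 0, 0, 0.0005, 0], [0.045, 0, 0, 0.0005, 0], [0.045, 0, 0, 0.0005, 0], [0.045, 0, 0, 0.0005, 0], [0.045, 0, 0, 0.005, 0], [0.045, 0, 0, 0.02, 0], [0.045, 0, 0, 0.05, 0], [0.045, 0, 0, 0.09, 0], [0.0918, 0, 0, 0.12, 0], [0.0918, 0, -0.05, 0.12, 0], [0.0918, 0, -0.09, 0.12, 0], [0.0918, 0, -0.1, 0.12, 0], [0.0918, 0, -0.1, 0.12, 0]],
  ],
)

```text
clock: 13.92
position: [0.5733, 0.2492, 0.2924]
ee_rot: [-2.411, -2.014, -0.006]
force: [0.7, -0.2, 0.1]
width: 0.806
```

```bash
python3 - <<'E'
from h import *
o=observe(); print(o['position'],o['force'])
for n in('side','wrist'): snap(n,n+'5')
b=cv2.imread('pics/side5.png')
cv2.imwrite('pics/c8.png',cv2.resize(b[80:190,190:300],None,fx=5.4,fy=5.4,interpolation=cv2.INTER_CUBIC))
E
```

```text
[0.57331189 0.24924785 0.29238339] [ 0.73790594 -0.24839421  0.12357743]
```

View pics/c8.png

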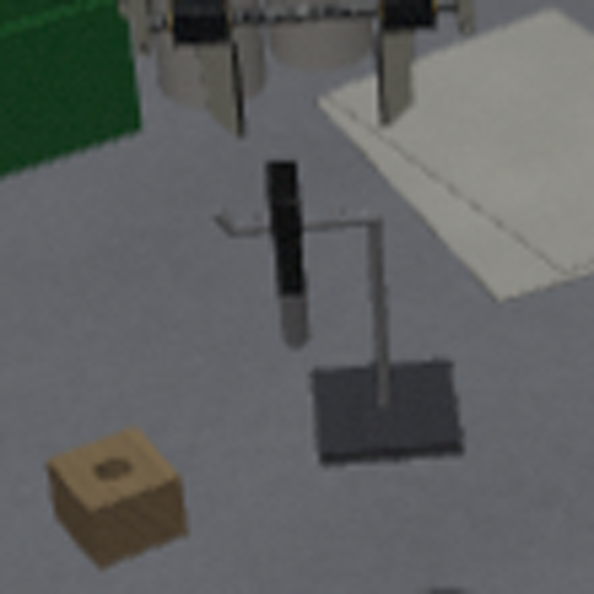

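View pics/wrist5.png

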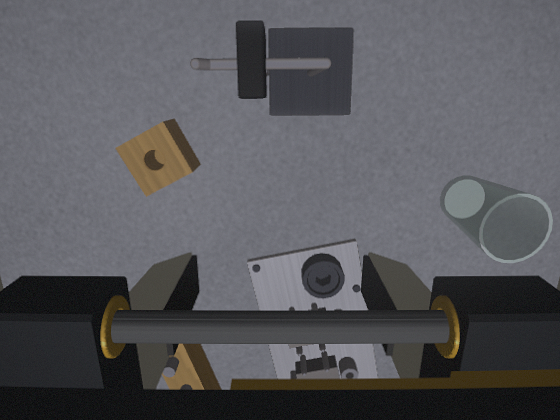

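step_arm(
  series=[
    [[0.0918, 0.0, -0.04, 0, -7], [0.0918, 0.0, -0.08, 0, -14], [0.0918, 0.0, -0.12, 0, -21], [0.0918, 0.0, -0.16, 0, -28], [0.0918, 0.0, -0.2, 0, -35], [0.0918, 0.0, -0.24, 0, -42], [0.0918, 0.0, -0.28, 0, -49], [0.0918, 0.0, -0.3, 0, -56], [0.0918, 0.0, -0.31, 0, -63], [0.0918, 0.0, -0.31, 0, -70], [0.0918, 0.0, -0.31, 0, -77], [0.0918, 0.0, -0.31, 0, -78], [0.0918, 0.0, -0.31, 0, -78]],
  ],
)

```text
clock: 15.1
position: [0.5728, -0.0535, 0.2913]
ee_rot: [3.14, 0.064, 0.007]
force: [-0.0, -0.8, -0.4]
width: 0.999
```

```bash
python3 - <<'E'
from h import *
o=observe(); print(o['position'],o['force'],o['joints'].round(2))
T=R.from_rotvec(o['ee_rot']).as_matrix();print('tooly yaw',np.degrees(np.arctan2(T[1,1],T[0,1])))
snap('wrist','w6')
E
```

```text
[ 0.57284156 -0.05354735  0.29128183] [-0.01843912 -0.81505603 -0.35493833] [-0.66  0.41  0.95  1.68 -0.35  1.23 -1.16]
tooly yaw -87.65957817111108
```

View pics/w6.png

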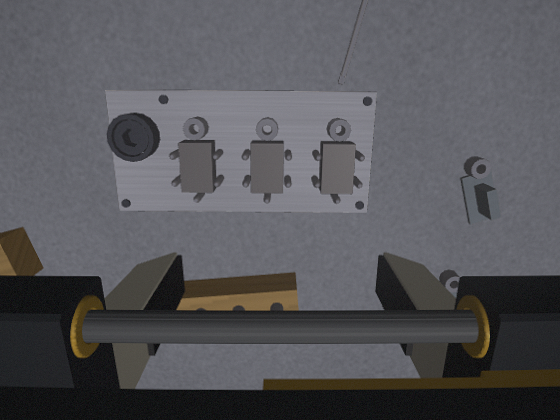

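```bash
cat >> h.py <<'E'
def crop(fn,out,x0,y0,x1,y1,s,al=1.8):
    a=cv2.imread('pics/'+fn+'.png'); cv2.imwrite('pics/'+out+'.png',cv2.convertScaleAbs(cv2.resize(a[y0:y1,x0:x1],None,fx=s,fy=s,interpolation=cv2.INTER_CUBIC),alpha=al))
def uncrop(pts,x0,y0,s): return [(x0+(x+.5)/s-.5,y0+(y+.5)/s-.5) for x,y in pts]
E
python3 - <<'E'
from h import *
crop('w6','c9',165,100,375,215,3.8)
z=load('w6'); C=cloud(z)
for uv in [(196,150),(196,165),(267,165),(338,165),(188,130),(276,122)]: print(C[uv[1],uv[0]].round(4))
E
```

```text
[0.5914 0.0379 0.0352]
[0.5751 0.0381 0.0359]
[ 0.578  -0.0394  0.035 ]
[ 0.5813 -0.117   0.036 ]
[0.6125 0.0458 0.0356]
[ 0.6228 -0.0475  0.0146]
```

View pics/c9.png

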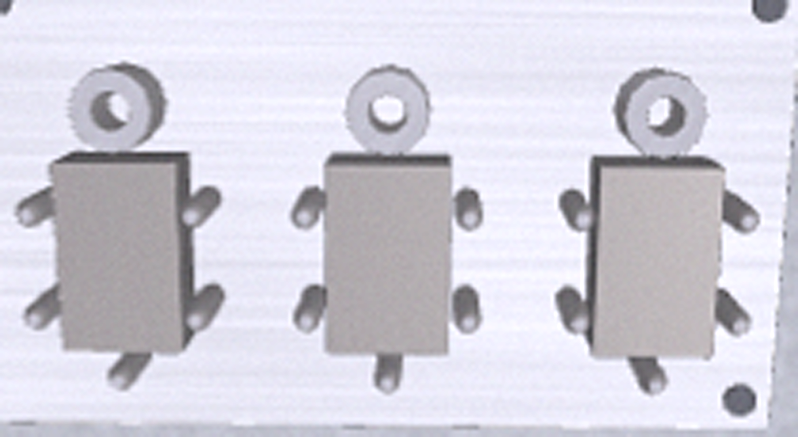

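```bash
python3 - <<'E'
from h import *
z=load('w6'); g=cv2.cvtColor(z['im'],cv2.COLOR_RGB2GRAY)
S=onplane(z,uncrop([(110,109),(387,111),(661,113)],165,100,3.8),.035); print(S.round(4))
d=S[0]-S[2]; print('jig yaw',np.degrees(np.arctan2(-d[0],d[1])), np.linalg.norm(d)/2)
H=[ [(55,165),(178,160),(186,350),(65,352)], [(326,167),(450,167),(449,352),(327,353)], [(597,170),(722,168),(713,355),(592,354)]]
for h in H:
    c=onplane(z,uncrop(h,165,100,3.8),.035)[:,:2]; print(c.mean(0).round(4),cv2.minAreaRect((c*1000).astype(np.float32)))
# posts tips at 44
P=onplane(z,uncrop([(28,215),(195,217),(37,318),(195,318),(120,382),(300,215),(470,215),(304,317),(467,322),(388,384),(584,218),(748,222),(580,323),(740,325),(655,383)],165,100,3.8),.044)
print(P.round(4))
for i in range(3):
    p=P[5*i:5*i+5]; print('ctr of 4 posts',p[:4].mean(0).round(4), 'yaw', np.degrees(np.arctan2(*(p[0]-p[2]+p[1]-p[3])[[1,0]])))
E
```

```text
[[ 0.6145  0.0399  0.035 ]
 [ 0.6169 -0.0377  0.035 ]
 [ 0.6194 -0.1145  0.035 ]]
jig yaw 1.846097361933842 0.07723256039904879
[0.572  0.0379] ((572.1485595703125, 38.084312438964844), (56.581817626953125, 35.802005767822266), 1.6479586362838745)
[ 0.5741 -0.0393] ((574.01806640625, -39.061527252197266), (54.58189392089844, 35.92525100708008), 2.132969856262207)
[ 0.5766 -0.1167] ((576.519775390625, -116.64488220214844), (54.915863037109375, 35.75080108642578), 2.900298595428467)
[[ 0.5853  0.0617  0.044 ]
 [ 0.5865  0.0149  0.044 ]
 [ 0.5556  0.0605  0.044 ]
 [ 0.5574  0.0152  0.044 ]
 [ 0.5375  0.0372  0.044 ]
 [ 0.5881 -0.0145  0.044 ]
 [ 0.59   -0.062   0.044 ]
 [ 0.5589 -0.016   0.044 ]
 [ 0.5593 -0.0626  0.044 ]
 [ 0.5399 -0.0406  0.044 ]
 [ 0.5905 -0.0939  0.044 ]
 [ 0.5912 -0.14    0.044 ]
 [ 0.5603 -0.0949  0.044 ]
 [ 0.5615 -0.1408  0.044 ]
 [ 0.5433 -0.1179  0.044 ]]
ctr of 4 posts [0.5712 0.0381 0.044 ] yaw 0.9352451144306312
ctr of 4 posts [ 0.5741 -0.0388  0.044 ] yaw 1.9689964975380974
ctr of 4 posts [ 0.5759 -0.1174  0.044 ] yaw 1.7138859899176797
```

step_arm(
  series=[
    [[0.0918, -0.015, -0.03, 0, 0], [0.0918, -0.03, -0.06, 0, 0], [0.0918, -0.045, -0.09, 0, 0], [0.0918, -0.06, -0.12, 0, 0], [0.0918, -0.075, -0.15, 0, 0], [0.0918, -0.09, -0.18, 0, 0], [0.0918, -0.105, -0.21, -0.02, 0], [0.0918, -0.11, -0.225, -0.04, 0], [0.0918, -0.11, -0.225, -0.04, 0], [0.0918, -0.11, -0.225, -0.04, 0]],
  ],
)

```text
clock: 15.98
position: [0.4621, -0.2789, 0.2508]
ee_rot: [-3.141, -0.068, -0.005]
force: [0.2, 0.2, 0.2]
width: 1.0
```

```bash
python3 - <<'E'
from h import *
o=observe(); print(o['position'],o['joints'].round(2))
T=R.from_rotvec(o['ee_rot']).as_matrix();print('tooly yaw',np.degrees(np.arctan2(T[1,1],T[0,1])))
snap('wrist','w7')
E
```

```text
[ 0.46213582 -0.2788971   0.25081354] [-0.25  0.38  0.96  1.82 -0.35  1.12 -0.7 ]
tooly yaw -87.5195982115347
```

View pics/w7.png

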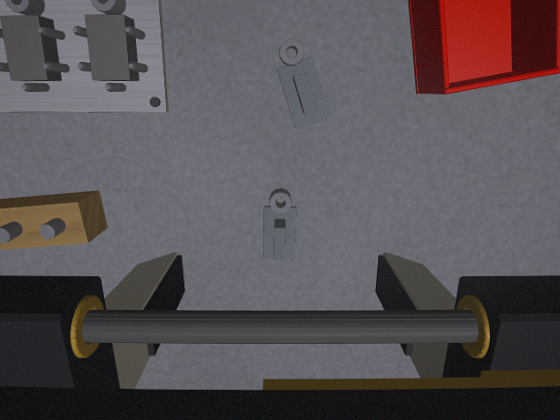

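```bash
cat >> h.py <<'E'
def cover(C,x0,x1,y0,y1):
    S=(C[...,0]>x0)&(C[...,0]<x1)&(C[...,1]>y0)&(C[...,1]<y1)
    M=S&(C[...,2]>.031)&(C[...,2]<.042); P=C[M]
    print('rib top n',len(P),'z',np.median(P[:,2]),cv2.minAreaRect((P[:,:2]*1000).astype(np.float32)))
    M=S&(C[...,2]>.016)&(C[...,2]<.025); P2=C[M]; print('z~20 n',len(P2),P2.mean(0))
    M=S&(C[...,2]>.004)&(C[...,2]<.01); P3=C[M]; print('plate',len(P3),cv2.minAreaRect((P3[:,:2]*1000).astype(np.float32)))
E
python3 - <<'E'
from h import *
z=load('w7'); C=cloud(z)
cover(C,.49,.62,-.34,-.23); cover(C,.33,.47,-.33,-.22)
crop('w7','ca',260,30,345,140,5.4); crop('w7','cb',245,175,320,275,5.5)
E
```

```text
rib top n 534 z 0.0367917885633518 ((543.80029296875, -298.4870910644531), (35.92567443847656, 12.178681373596191), 20.08933448791504)
z~20 n 434 [ 0.5799797  -0.28475254  0.02066109]
plate 1729 ((552.6427001953125, -286.719970703125), (99.35076904296875, 62.50963592529297), 52.85690689086914)
rib top n 376 z 0.03674775780023251 ((392.56353759765625, -280.8625793457031), (36.343292236328125, 11.788779258728027), 0.7109875679016113)
z~20 n 361 [ 0.43081706 -0.28009522  0.02041147]
plate 1162 ((402.4339904785156, -280.6231689453125), (83.09259796142578, 36.05319595336914), 1.4468175172805786)
```

View pics/ca.png

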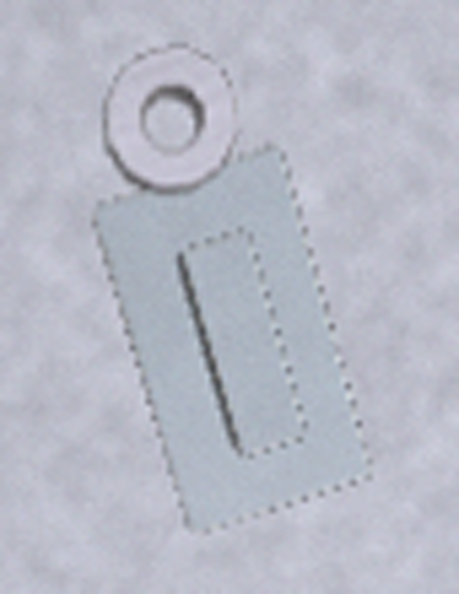

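View pics/cb.png

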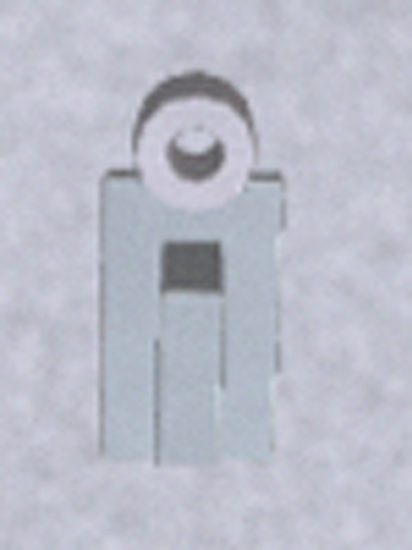

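step_arm(
  series=[
    [[0.05, -0.03, -0.001, -0.02, -1.8], [0.05, -0.06, -0.002, -0.05, -1.8], [0.05, -0.0695, -0.002, -0.09, -1.8], [0.05, -0.0695, -0.002, -0.13, -1.8], [0.05, -0.0695, -0.002, -0.17, -1.8], [0.05, -0.0695, -0.002, -0.2, -1.8], [0.05, -0.0695, -0.002, -0.218, -1.8], [0.05, -0.0695, -0.002, -0.2238, -1.8], [0.05, -0.0695, -0.002, -0.2238, -1.8], [0.05, -0.0695, -0.002, -0.2238, -1.8]],
  ],
)

```text
clock: 16.87
position: [0.3951, -0.2802, 0.0286]
ee_rot: [3.141, 0.024, 0.009]
force: [0.8, -1.0, 0.4]
width: 0.547
```

```bash
python3 - <<'E'
from h import *
o=observe(); print(o['position'],o['joints'].round(2),o['force'])
T=R.from_rotvec(o['ee_rot']).as_matrix();print('tooly yaw',np.degrees(np.arctan2(T[1,1],T[0,1])))
snap('wrist','w8')
E
```

```text
[ 0.39506231 -0.28016742  0.02861069] [ 0.02  0.6   0.67  2.16 -0.69  0.59 -0.36] [ 0.78762896 -0.97531053  0.37780008]
tooly yaw -89.11997062140208
```

View pics/w8.png

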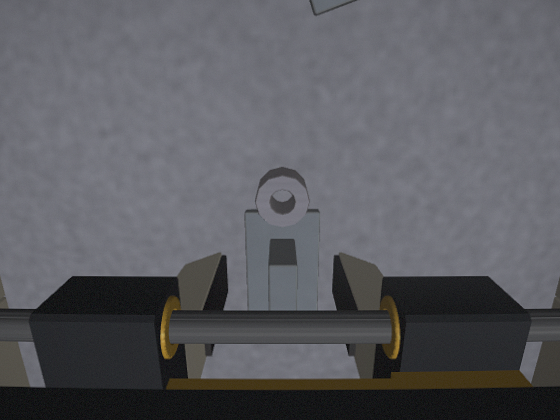

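step_arm(
  series=[
    [[0.05, -0.0025, 0, -0.0016, 0], [0.05, -0.0025, 0, -0.0016, 0], [0.003, -0.0025, 0, -0.0016, 0], [0.003, -0.0025, 0, -0.0016, 0], [0.003, -0.0025, 0, -0.0016, 0], [0.003, -0.0025, 0, -0.0016, 0], [0.003, -0.0025, 0, -0.0016, 0], [0.003, -0.0025, 0, -0.0016, 0], [0.003, -0.0025, 0, -0.0016, 0], [0.003, -0.0025, 0, -0.0016, 0]],
  ],
  squeeze=40,
)

```text
clock: 17.75
position: [0.3926, -0.2805, 0.0274]
ee_rot: [3.14, 0.023, 0.01]
force: [-0.6, -0.4, 0.2]
width: 0.127
```

```bash
python3 - <<'E'
from h import *
o=observe(); print(o['position'],o['joints'].round(2),o['force'],o['width']*91.8)
T=R.from_rotvec(o['ee_rot']).as_matrix();print('tooly yaw',np.degrees(np.arctan2(T[1,1],T[0,1])))
snap('wrist','w9'); crop('w9','cc',230,150,330,280,4.5)
E
```

```text
[ 0.39262033 -0.28051833  0.02735033] [ 0.03  0.6   0.67  2.17 -0.69  0.59 -0.35] [-0.57542309 -0.36225396  0.18619262] 11.694270400926968
tooly yaw -89.15018586838033
```

View pics/cc.png

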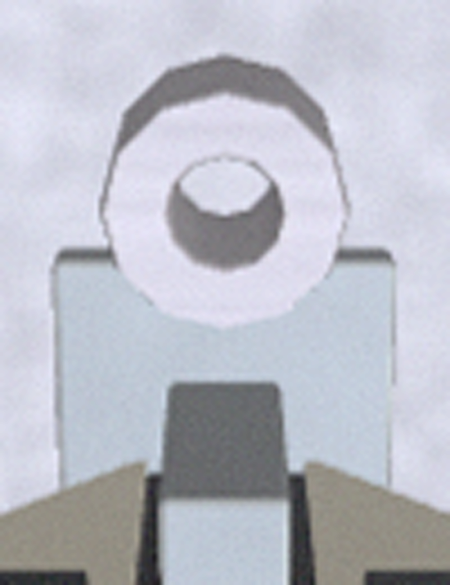

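```bash
python3 - <<'E'
from h import *
z=load('w9'); o=observe(); T=R.from_rotvec(o['ee_rot']).as_matrix()
V=onplane(z,uncrop([(225.5,93),(225.5,327),(103,210),(348,210),(225,213)],230,150,4.5),.020)
print(V.round(4)); c=(V[0]+V[1])/2; print('knuckle',c,'tool',((c-o['position'])@T).round(4)); print(((V-o['position'])@T).round(4))
F=onplane(z,uncrop([(160,495),(290,495)],230,150,4.5),.036); print('rib front',((F-o['position'])@T).round(4))
E
```

```text
[[ 0.4435 -0.2795  0.02  ]
 [ 0.4204 -0.2798  0.02  ]
 [ 0.4321 -0.268   0.02  ]
 [ 0.4324 -0.2913  0.02  ]
 [ 0.4319 -0.2796  0.02  ]]
knuckle [ 0.43196223 -0.27966055  0.02      ] tool [ 0.0393 -0.0003  0.0076]
[[ 0.0508 -0.0003  0.0077]
 [ 0.0278 -0.0003  0.0075]
 [ 0.0395 -0.0119  0.0076]
 [ 0.0395  0.0113  0.0076]
 [ 0.0392 -0.0003  0.0076]]
rib front [[ 0.0176 -0.0062 -0.0085]
 [ 0.0175  0.0055 -0.0085]]
```

step_arm(
  series=[
    [[0.003, 0, 0, 0.02, 0], [0.003, 0, 0, 0.06, 0], [0.003, 0, 0, 0.1, 0.5], [0.003, 0.02, 0.035, 0.115, 1], [0.003, 0.04, 0.07, 0.115, 1.05], [0.003, 0.06, 0.105, 0.115, 1.05], [0.003, 0.08, 0.14, 0.115, 1.05], [0.003, 0.1, 0.175, 0.115, 1.05], [0.003, 0.12, 0.21, 0.115, 1.05], [0.003, 0.13, 0.235, 0.115, 1.05], [0.003, 0.135, 0.241, 0.115, 1.05], [0.003, 0.135, 0.241, 0.115, 1.05], [0.003, 0.135, 0.241, 0.115, 1.05]],
  ],
)

```text
clock: 18.88
position: [0.5271, -0.0401, 0.1421]
ee_rot: [3.139, 0.053, 0.009]
force: [-0.4, -0.2, -2.1]
width: 0.127
```

```bash
python3 - <<'E'
from h import *
o=observe(); print(o['position'],o['joints'].round(2),o['force'],o['width']*91.8)
T=R.from_rotvec(o['ee_rot']).as_matrix();print('tooly yaw',np.degrees(np.arctan2(T[1,1],T[0,1])))
snap('wrist','w10')
E
```

```text
[ 0.52708199 -0.040073    0.14211077] [-0.66  0.5   0.89  1.98 -0.5   0.89 -1.04] [-0.40099135 -0.19524059 -2.05041946] 11.62675407711166
tooly yaw -88.08081467066305
```

View pics/w10.png

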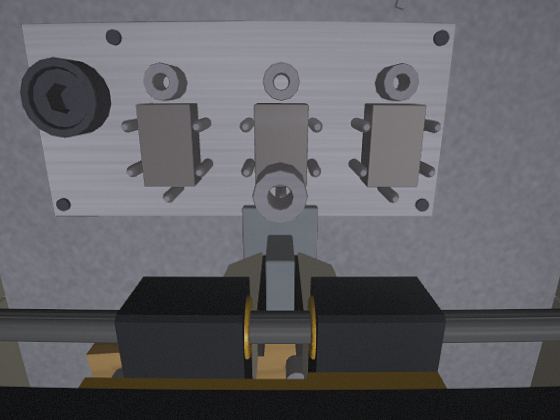

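```bash
python3 - <<'E'
from h import *
crop('w10','cd',130,50,430,220,2.66); crop('w10','ce',235,50,325,220,3.5)
E
```

```text
(no output)
```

View pics/cd.png

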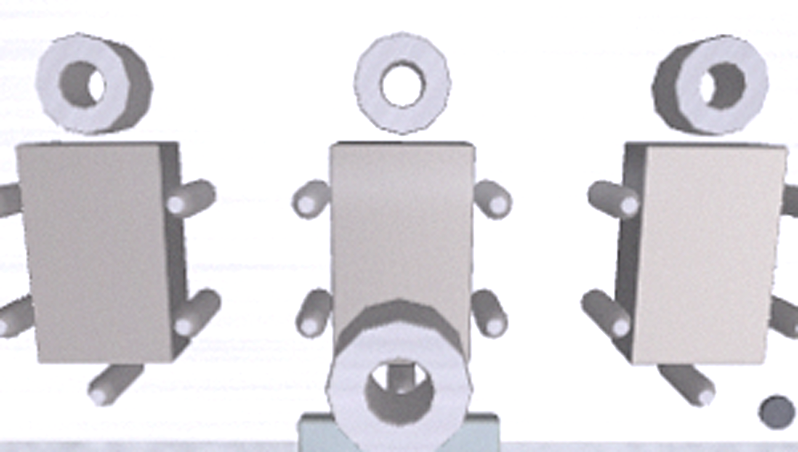

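View pics/ce.png

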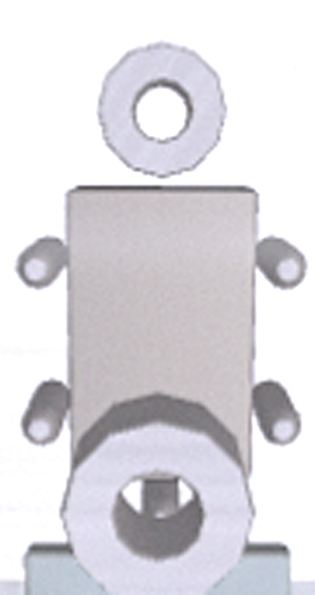

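```bash
python3 - <<'E'
from h import *
z=load('w10'); o=observe(); T=R.from_rotvec(o['ee_rot']).as_matrix()
S=onplane(z,uncrop([(83,83),(402,83),(719.5,82.5)],130,50,2.66),.035); print(S.round(4))
print(onplane(z,uncrop([(162,109.5)],235,50,3.5),.035))
d=S[0]-S[2]; print('jig yaw',np.degrees(np.arctan2(-d[0],d[1])), np.linalg.norm(d)/2)
P=onplane(z,uncrop([(37,268),(289,265),(37,428),(287,428)],235,50,3.5),.044); print(P.round(4),P.mean(0)); 
k=o['position'][2]-.0274+.020
V=onplane(z,uncrop([(62,505),(251,505),(158,425),(158,598)],235,50,3.5),k); c=(V[0]+V[1])/2; print(V.round(4),c, (c-o['position'])@T)
C=cloud(z); u,v=280,175; print(C[200,265],C[200,296],C[130,280])
E
```

```text
[[ 0.614   0.0398  0.035 ]
 [ 0.6163 -0.0378  0.035 ]
 [ 0.6192 -0.1152  0.035 ]]
[[ 0.61628513 -0.0378615   0.035     ]]
jig yaw 1.921827758761563 0.07754073234207659
[[ 0.5875 -0.0158  0.044 ]
 [ 0.5896 -0.0621  0.044 ]
 [ 0.5576 -0.0159  0.044 ]
 [ 0.5591 -0.0636  0.044 ]] [ 0.57345615 -0.03934478  0.044     ]
[[ 0.5673 -0.0268  0.1349]
 [ 0.5681 -0.0498  0.1349]
 [ 0.5776 -0.0381  0.1349]
 [ 0.5557 -0.0388  0.1349]] [ 0.56770287 -0.03826421  0.1348713 ] [ 0.04094279 -0.00141981  0.00763146]
[ 0.56496998 -0.03222611  0.13539631] [ 0.56574944 -0.04536468  0.13664238] [ 0.58509923 -0.03828375  0.03606644]
```

```bash
python3 - <<'E'
from h import *
z=load('w10'); o=observe(); T=R.from_rotvec(o['ee_rot']).as_matrix()
print(o['position'],o['ee_rot'],((z['P']-o['position'])@T).round(4), (T.T@rot(z['A'])).round(4), T.round(4))
p=eyes.camera_params('wrist'); print(((p['position']-o['position'])@T).round(4))
E
```

```text
[ 0.52678201 -0.04096443  0.1422713 ] [3.1392809  0.04965057 0.00902649] [ 0.0831 -0.0014 -0.1447] [[ 1.000e-03 -9.528e-01 -3.036e-01]
 [ 1.000e+00  8.000e-04  8.000e-04]
 [-5.000e-04 -3.036e-01  9.528e-01]] [[ 0.9995  0.0316  0.0058]
 [ 0.0316 -0.9995 -0.0018]
 [ 0.0057  0.002  -1.    ]]
[ 0.0828 -0.0003 -0.1449]
```

step_arm(
  series=[
    [[0.003, 0.015, 0.0016, 0, 0], [0.003, 0.03, 0.0016, -0.01, 0], [0.003, 0.042, 0.0016, -0.03, 0], [0.003, 0.0495, 0.0016, -0.05, 0], [0.003, 0.0495, 0.0016, -0.06, 0], [0.003, 0.0495, 0.0016, -0.06, 0], [0.003, 0.0495, 0.0016, -0.06, 0], [0.003, 0.0495, 0.0016, -0.06, 0], [0.003, 0.0495, 0.0016, -0.06, 0]],
  ],
)

```text
clock: 19.68
position: [0.5764, -0.0399, 0.0835]
ee_rot: [3.139, 0.048, 0.011]
force: [0.1, 0.3, -1.2]
width: 0.13
```

```bash
python3 - <<'E'
from h import *
o=observe(); print(o['position'],o['force'])
T=R.from_rotvec(o['ee_rot']).as_matrix();print('tooly yaw',np.degrees(np.arctan2(T[1,1],T[0,1])))
snap('wrist','w11'); print(observe()['position']); crop('w11','cf',180,150,380,300,4)
E
```

```text
[ 0.57639775 -0.03986828  0.08347628] [ 0.12820451  0.34846494 -1.20871177]
tooly yaw -88.23147816142487
[ 0.5764764  -0.03961342  0.08338896]
```

View pics/cf.png

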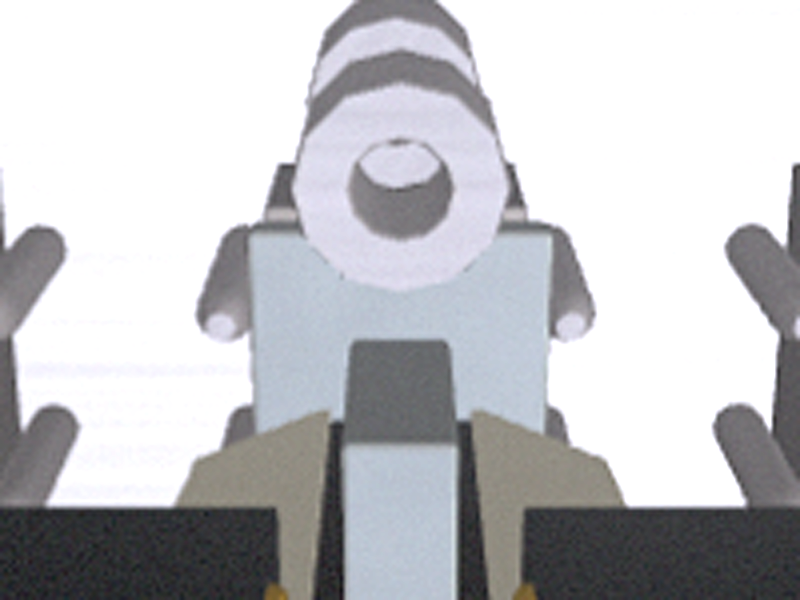

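step_arm(
  series=[
    [[0.003, 0, 0.0003, -0.004, 0], [0.003, 0, 0.0003, -0.008, 0], [0.003, 0, 0.0003, -0.012, 0], [0.003, 0, 0.0003, -0.015, 0], [0.003, 0, 0.0003, -0.018, 0], [0.003, 0, 0.0003, -0.02, 0], [0.003, 0, 0.0003, -0.0215, 0], [0.003, 0, 0.0003, -0.0215, 0]],
  ],
)

```text
clock: 20.4
position: [0.5763, -0.0393, 0.0624]
ee_rot: [3.14, 0.049, 0.011]
force: [-4.1, 0.7, 10.0]
width: 0.128
```

```bash
python3 - <<'E'
from h import *
o=observe(); print(o['position'],o['force'],o['ft_torque'],o['ee_rot'])
snap('wrist','w12');  crop('w12','cg',180,150,380,300,4)
E
```

```text
[ 0.57627638 -0.03933753  0.06238534] [-4.10035446  0.65789033 10.04068658] [0.32797126 1.08782086 0.01373088] [3.14041287 0.04860315 0.01082964]
```

View pics/cg.png

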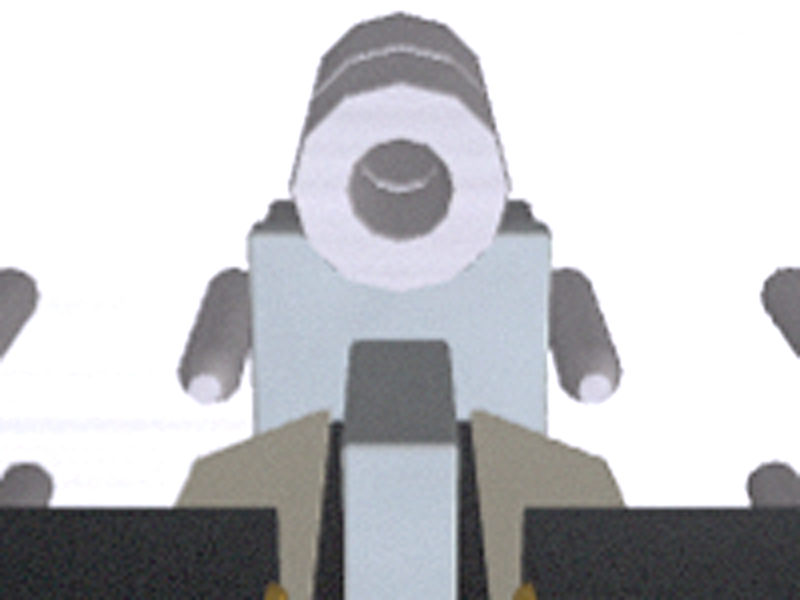

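step_arm(
  series=[
    [[0.003, 0, 0, 0.0005, 0], [0.045, 0, 0, 0.001, 0], [0.045, 0, 0, 0.001, 0], [0.045, 0, 0, 0.001, 0], [0.045, 0, 0, 0.001, 0], [0.045, 0, 0, 0.003, 0], [0.045, 0, 0, 0.02, 0], [0.045, 0, 0, 0.06, 0], [0.045, -0.03, 0.01, 0.1, 0], [0.045, -0.07, 0.02, 0.12, 0], [0.045, -0.1, 0.03, 0.13, 0], [0.045, -0.13, 0.035, 0.14, 0], [0.045, -0.15, 0.04, 0.14, 0], [0.045, -0.15, 0.04, 0.14, 0], [0.045, -0.15, 0.04, 0.14, 0], [0.045, -0.15, 0.04, 0.14, 0]],
  ],
)

```text
clock: 21.78
position: [0.4272, 0.0009, 0.2028]
ee_rot: [3.141, 0.05, 0.013]
force: [0.1, 0.6, -0.7]
width: 0.489
```

```bash
python3 - <<'E'
from h import *
o=observe(); print(o['position'],o['force'],o['joints'].round(2))
snap('wrist','w13'); print(observe()['position'])
E
```

```text
[0.42723973 0.00093985 0.20275307] [ 0.05316514  0.58791547 -0.66625283] [-1.04  0.22  1.1   2.14 -0.25  0.91 -1.33]
[0.42743848 0.00054442 0.20267792]
```

View pics/w13.png

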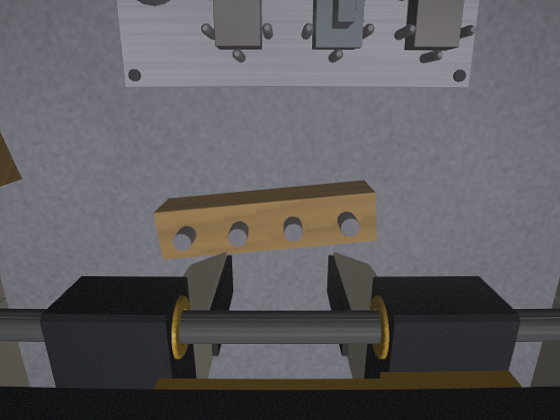

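```bash
cat >> h.py <<'E'
def pins(C,lo=.06,hi=.072,x=(.33,.47),y=(-.12,.14)):
    M=((C[...,2]>lo)&(C[...,2]<hi)&(C[...,0]>x[0])&(C[...,0]<x[1])&(C[...,1]>y[0])&(C[...,1]<y[1])).astype(np.uint8)
    n,l,s,c=cv2.connectedComponentsWithStats(M)
    for i in range(1,n):
        if s[i,4]<30: continue
        P=C[l==i]; print(c[i].round(1),s[i,4],np.median(P[:,2]).round(4),'c',((P[:,:2].min(0)+P[:,:2].max(0))/2).round(4),P[:,:2].mean(0).round(4),np.ptp(P[:,:2],axis=0).round(4))
E
python3 - <<'E'
from h import *
C=cloud(load('w13')); pins(C)
crop('w13','ch',300,190,400,260,8)
print(C[225,320],C[230,266])
E
```

```text
[348.9 226.2] 321 0.0667 c [ 0.4075 -0.0561] [ 0.408  -0.0555] [0.0155 0.0158]
[292.9 231.2] 311 0.0667 c [ 0.4016 -0.0106] [ 0.4023 -0.0103] [0.0154 0.015 ]
[237.1 236.2] 312 0.0667 c [0.3957 0.0353] [0.3966 0.0349] [0.016  0.0154]
[182.4 241. ] 309 0.0666 c [0.3897 0.0803] [0.3908 0.0799] [0.0165 0.0148]
[ 0.40113507 -0.03457492  0.04600512] [0.39522964 0.01201956 0.04633936]
```

View pics/ch.png

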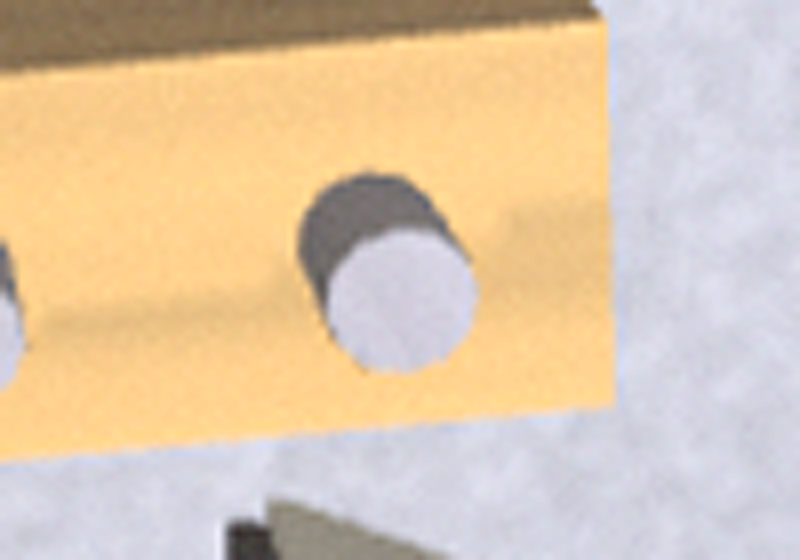

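```bash
python3 - <<'E'
from h import *
print(onplane(load('w13'),uncrop([(403,300)],300,190,8),.066)); print(observe()['position'],observe()['ee_rot'])
E
```

```text
[[ 0.40721055 -0.05641366  0.066     ]]
[0.42743848 0.00054442 0.20267792] [3.13987036 0.04859437 0.01291767]
```

step_arm(
  series=[
    [[0.029, -0.01, -0.03, -0.02, 0], [0.029, -0.02, -0.0567, -0.05, 0], [0.029, -0.02, -0.0567, -0.08, 0], [0.029, -0.02, -0.0567, -0.11, 0], [0.029, -0.02, -0.0567, -0.11, 0], [0.029, -0.02, -0.0567, -0.11, 0], [0.029, -0.02, -0.0567, -0.11, 0]],
  ],
)

```text
clock: 22.42
position: [0.4084, -0.0571, 0.0935]
ee_rot: [3.139, 0.047, 0.013]
force: [-0.6, -0.1, -0.0]
width: 0.319
```

```bash
python3 - <<'E'
from h import *
o=observe(); print(o['position'],o['force'],o['joints'].round(2),o['width']*91.8)
snap('wrist','w14')
E
```

```text
[ 0.4084073  -0.05707808  0.09349775] [-0.55693573 -0.07500431 -0.04897549] [-0.67  0.4   0.88  2.29 -0.53  0.64 -0.93] 29.29123782934752
```

View pics/w14.png

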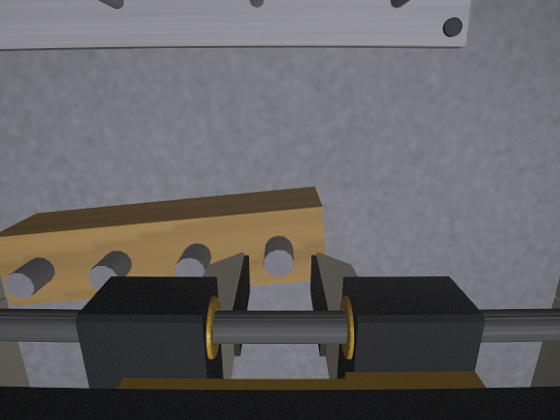

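step_arm(
  series=[
    [[0.029, -0.001, 0.0007, -0.012, 0], [0.029, -0.001, 0.0007, -0.024, 0], [0.029, -0.001, 0.0007, -0.0315, 0], [0.029, -0.001, 0.0007, -0.0315, 0], [0.029, -0.001, 0.0007, -0.0315, 0], [0.008, -0.001, 0.0007, -0.0315, 0], [0.008, -0.001, 0.0007, -0.0315, 0], [0.008, -0.001, 0.0007, -0.0315, 0], [0.008, -0.001, 0.0007, -0.0315, 0], [0.008, -0.001, 0.0007, -0.0315, 0], [0.008, -0.001, 0.0007, -0.0315, 0]],
  ],
  squeeze=35,
)

```text
clock: 23.38
position: [0.4082, -0.0559, 0.0628]
ee_rot: [3.14, 0.048, 0.017]
force: [-1.2, 0.4, 7.7]
width: 0.162
```

```bash
python3 - <<'E'
from h import *
o=observe(); print(o['position'],o['force'],o['ee_rot'],o['width']*91.8)
snap('wrist','w15'); crop('w15','ci',240,220,320,320,5.5)
E
```

```text
[ 0.40823948 -0.05588202  0.06282515] [-1.23438647  0.44359597  7.74662042] [3.13963725 0.04822544 0.01706674] 14.840605741622165
```

View pics/ci.png

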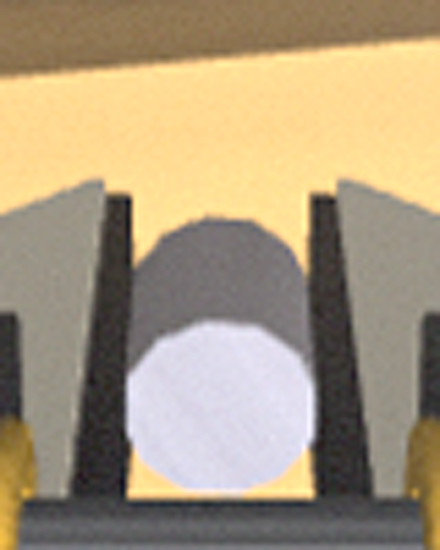

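```bash
python3 - <<'E'
from h import *
o=observe(); z=load('w15'); T=R.from_rotvec(o['ee_rot']).as_matrix(); print(T.round(4))
V=onplane(z,uncrop([(221,406),(127,406),(315,406),(221,320),(221,493)],240,220,5.5),.066); print(V.round(4),((V-o['position'])@T).round(4)); print(((z['P']-o['position'])@T).round(4))
E
```

```text
[[ 0.9995  0.0307  0.0109]
 [ 0.0307 -0.9995 -0.0013]
 [ 0.0108  0.0017 -0.9999]]
[[ 0.4071 -0.0556  0.066 ]
 [ 0.4069 -0.0482  0.066 ]
 [ 0.4073 -0.063   0.066 ]
 [ 0.4146 -0.0554  0.066 ]
 [ 0.3992 -0.0558  0.066 ]] [[-0.0011 -0.0003 -0.0032]
 [-0.0011 -0.0077 -0.0032]
 [-0.0011  0.0071 -0.0032]
 [ 0.0064 -0.0003 -0.0031]
 [-0.0089 -0.0003 -0.0033]]
[ 0.0828 -0.0003 -0.1449]
```

step_arm(
  series=[
    [[0.008, 0, 0, 0.02, 0], [0.008, 0, 0, 0.055, 0], [0.008, 0.005, 0, 0.09, 0], [0.008, 0.04, 0.005, 0.09, 0], [0.008, 0.08, 0.01, 0.09, 0], [0.008, 0.12, 0.015, 0.09, 0], [0.008, 0.14, 0.018, 0.09, 0], [0.008, 0.142, 0.018, 0.09, 0], [0.008, 0.142, 0.018, 0.09, 0], [0.008, 0.142, 0.018, 0.09, 0], [0.008, 0.142, 0.018, 0.09, 0]],
  ],
)

```text
clock: 24.35
position: [0.5488, -0.0383, 0.1527]
ee_rot: [3.14, 0.046, 0.015]
force: [0.2, 0.1, -1.2]
width: 0.164
```

```bash
python3 - <<'E'
from h import *
o=observe(); print(o['position'],o['force'],o['ee_rot'],o['width']*91.8,o['joints'].round(2))
snap('wrist','w16'); print(observe()['position'])
E
```

```text
[ 0.54879432 -0.03828515  0.1526868 ] [ 0.19925387  0.13514567 -1.24500581] [3.14003751 0.04633831 0.01512202] 15.082495337880852 [-0.66  0.53  0.91  1.92 -0.52  0.93 -1.04]
[ 0.54896463 -0.0381562   0.15283045]
```

View pics/w16.png

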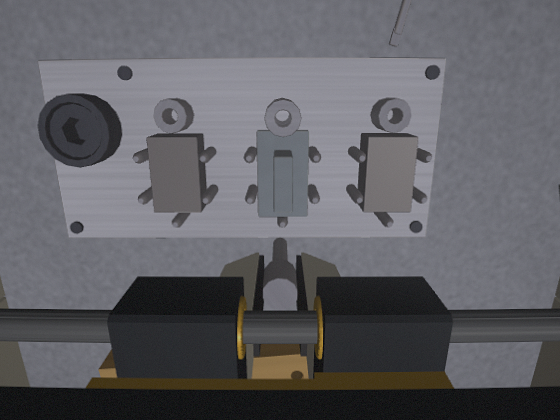

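```bash
python3 - <<'E'
from h import *
crop('w16','cj',220,90,345,240,4); crop('w16','ck',240,225,320,310,7)
E
```

```text
(no output)
```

View pics/cj.png

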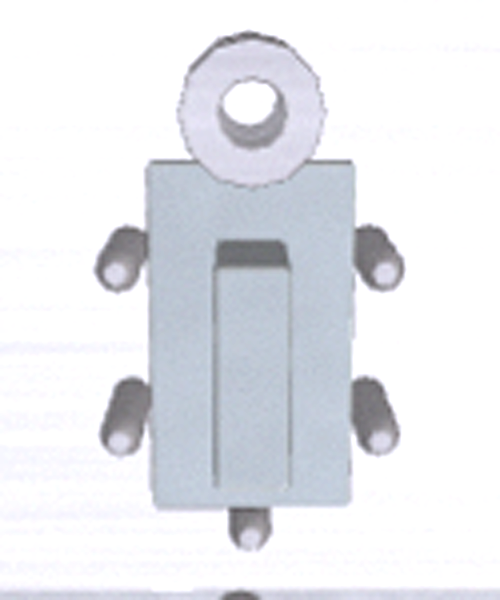

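View pics/ck.png

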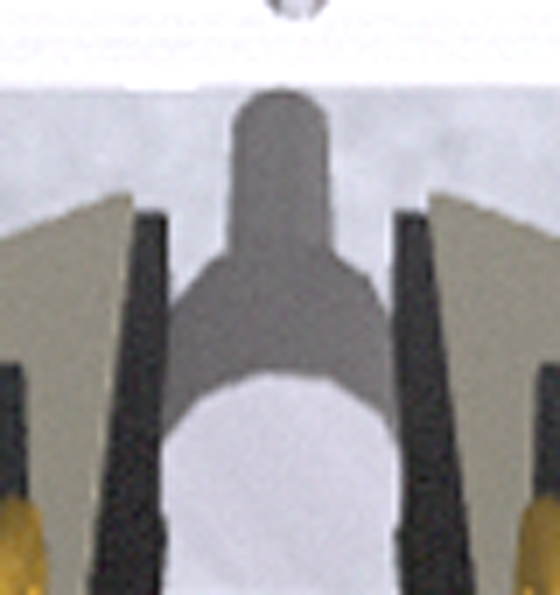

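```bash
python3 - <<'E'
from h import *
z=load('w16'); o=observe(); T=R.from_rotvec(o['ee_rot']).as_matrix()
k=onplane(z,uncrop([(253,112.5),(180,112),(326,112)],220,90,4),.055); print('bore',k.round(4))
t=onplane(z,uncrop([(281.5,90),(233,130),(330,130)],240,225,7),z['P'][2]-.1449-.060); print('tip far edge',t.round(4)); print(o['position'], z['P']-T@[.083,0,-.1449])
E
```

```text
bore [[ 0.6158 -0.0382  0.055 ]
 [ 0.6155 -0.0266  0.055 ]
 [ 0.6162 -0.0499  0.055 ]]
tip far edge [[ 0.549  -0.0381  0.0935]
 [ 0.5452 -0.0341  0.0935]
 [ 0.5454 -0.0423  0.0935]]
[ 0.54896463 -0.0381562   0.15283045] [ 0.54864009 -0.03794858  0.15268413]
```

step_arm(
  series=[
    [[0.008, 0.03, 0, 0, 0], [0.008, 0.06, 0, 0, 0], [0.008, 0.0688, 0, -0.01, 0], [0.008, 0.0688, 0, -0.025, 0], [0.008, 0.0688, 0, -0.03, 0], [0.008, 0.0688, 0, -0.03, 0], [0.008, 0.0688, 0, -0.03, 0], [0.008, 0.0688, 0, -0.03, 0]],
  ],
)

```text
clock: 25.07
position: [0.6175, -0.0383, 0.1236]
ee_rot: [3.141, 0.046, 0.017]
force: [-0.1, -0.4, -0.5]
width: 0.16
```

```bash
python3 - <<'E'
from h import *
o=observe(); print(o['position'],o['force'],o['ee_rot'],o['width']*91.8,o['joints'].round(2))
snap('wrist','w17'); crop('w17','cl',230,190,330,310,5)
E
```

```text
[ 0.617491   -0.03834898  0.12359255] [-0.09154406 -0.39593162 -0.46222504] [3.14050124 0.04576485 0.01665099] 14.647566860940092 [-0.56  0.66  0.84  1.78 -0.59  0.97 -1.02]
```

View pics/cl.png

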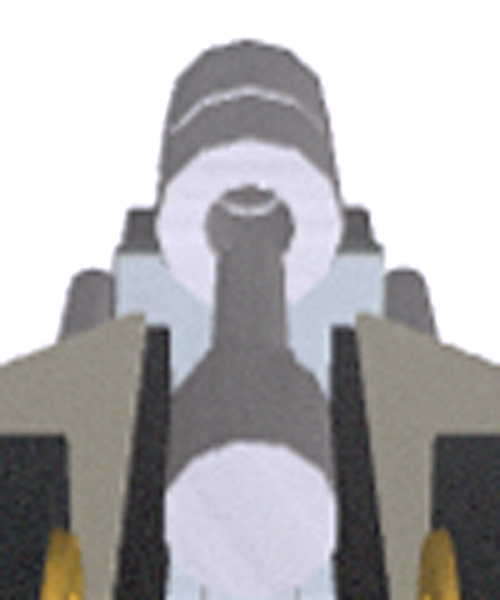

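step_arm(
  series=[
    [[0.008, 0, 0, -0.005, 0], [0.008, 0, 0, -0.01, 0], [0.008, 0, 0, -0.014, 0], [0.008, 0, 0, -0.018, 0], [0.008, 0, 0, -0.022, 0], [0.008, 0, 0, -0.022, 0]],
  ],
)

```text
clock: 25.62
position: [0.6172, -0.0382, 0.1006]
ee_rot: [3.141, 0.046, 0.015]
force: [-0.0, -0.2, -0.5]
width: 0.163
```

step_arm(
  series=[
    [[0.008, 0, 0, -0.004, 0], [0.008, 0, 0, -0.008, 0], [0.008, 0, 0, -0.012, 0], [0.008, 0, 0, -0.016, 0], [0.008, 0, 0, -0.02, 0], [0.008, 0, 0, -0.024, 0], [0.008, 0, 0, -0.027, 0], [0.008, 0, 0, -0.0295, 0], [0.008, 0, 0, -0.0295, 0]],
  ],
)

```text
clock: 26.37
position: [0.6172, -0.0382, 0.0719]
ee_rot: [-3.141, -0.046, -0.015]
force: [-3.0, 1.0, 9.8]
width: 0.163
```

step_arm(
  series=[
    [[0.008, 0, 0, 0.0005, 0], [0.035, 0, 0, 0.0005, 0], [0.035, 0, 0, 0.0005, 0], [0.035, 0, 0, 0.0005, 0], [0.035, 0, 0, 0.002, 0], [0.035, 0, 0, 0.02, 0], [0.035, 0, 0, 0.06, 0], [0.035, -0.01, 0, 0.1, 0], [0.035, -0.05, 0, 0.13, 0], [0.035, -0.07, 0, 0.13, 0], [0.035, -0.07, 0, 0.13, 0], [0.035, -0.07, 0, 0.13, 0]],
  ],
)

```text
clock: 27.37
position: [0.5465, -0.0379, 0.2026]
ee_rot: [-3.139, -0.046, -0.017]
force: [0.4, -0.7, 1.0]
width: 0.381
```

```bash
python3 - <<'E'
from h import *
o=observe(); print(o['position'],o['force'],o['joints'].round(2))
snap('wrist','w18'); C=cloud(load('w18')); pins(C,.07,.08,(.55,.66),(-.1,.05))
E
```

```text
[ 0.54648488 -0.037852    0.20259331] [ 0.36406705 -0.71086446  1.00294021] [-0.71  0.46  0.97  1.87 -0.45  1.03 -1.09]
[283.3 111.3] 387 0.0759 c [ 0.6164 -0.0381] [ 0.6164 -0.0379] [0.0154 0.0151]
[283.3 165.7] 724 0.0719 c [ 0.5758 -0.0392] [ 0.5763 -0.0392] [0.0356 0.0119]
```

View pics/w18.png

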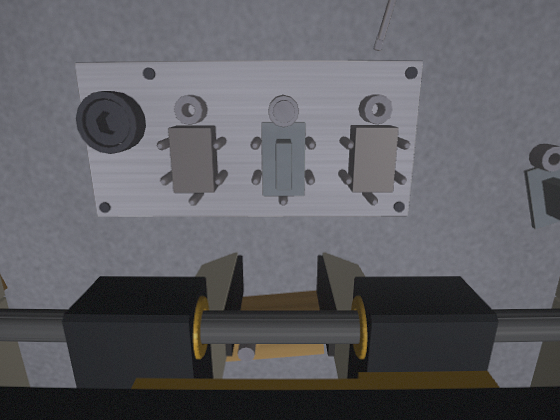

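step_arm(
  series=[
    [[0.05, 0, -0.035, 0, 3], [0.05, -0.005, -0.07, 0, 6], [0.05, -0.005, -0.105, 0, 9], [0.05, -0.01, -0.14, 0, 12], [0.05, -0.01, -0.175, 0, 15], [0.05, -0.015, -0.21, 0, 18], [0.05, -0.0165, -0.24, -0.02, 18], [0.05, -0.0165, -0.257, -0.05, 18], [0.05, -0.0165, -0.257, -0.05, 18], [0.05, -0.0165, -0.257, -0.05, 18], [0.05, -0.0165, -0.257, -0.05, 18]],
  ],
)

```text
clock: 28.33
position: [0.5315, -0.2943, 0.1519]
ee_rot: [-3.092, -0.537, -0.015]
force: [0.8, -0.6, 0.2]
width: 0.544
```

```bash
python3 - <<'E'
from h import *
o=observe(); print(o['position'],o['force'],o['joints'].round(2))
T=R.from_rotvec(o['ee_rot']).as_matrix();print('tooly yaw',np.degrees(np.arctan2(T[1,1],T[0,1])))
snap('wrist','w19'); C=cloud(load('w19')); cover(C,.49,.62,-.34,-.23)
E
```

```text
[ 0.53147776 -0.29430637  0.15190897] [ 0.84472052 -0.61753615  0.23736097] [-0.09  0.58  0.78  1.77 -0.5   0.99 -0.34]
tooly yaw -70.27679830698398
rib top n 807 z 0.03688766945753841 ((543.3773193359375, -298.3606872558594), (36.55681610107422, 11.802255630493164), 20.51138687133789)
z~20 n 690 [ 0.58005171 -0.2847416   0.02062969]
plate 2353 ((553.0868530273438, -294.6133728027344), (83.13248443603516, 35.951087951660156), 21.04253578186035)
```

View pics/w19.png

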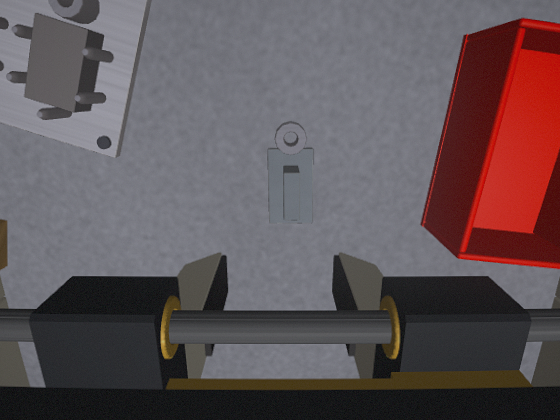

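step_arm(
  series=[
    [[0.05, 0.006, -0.002, -0.03, 0.8], [0.05, 0.0119, -0.0041, -0.06, 0.8], [0.05, 0.0119, -0.0041, -0.09, 0.8], [0.05, 0.0119, -0.0041, -0.115, 0.8], [0.05, 0.0119, -0.0041, -0.125, 0.8], [0.05, 0.0119, -0.0041, -0.125, 0.8], [0.05, 0.0119, -0.0041, -0.125, 0.8], [0.05, 0.0119, -0.0041, -0.125, 0.8]],
  ],
)

```text
clock: 29.05
position: [0.5451, -0.2984, 0.0295]
ee_rot: [-3.09, -0.562, -0.021]
force: [0.3, 0.0, -0.0]
width: 0.545
```

step_arm(
  series=[
    [[0.05, -0.0017, 0, -0.0025, 0], [0.05, -0.0017, 0, -0.0025, 0], [0.003, -0.0017, 0, -0.0025, 0], [0.003, -0.0017, 0, -0.0025, 0], [0.003, -0.0017, 0, -0.0025, 0], [0.003, -0.0017, 0, -0.0025, 0], [0.003, -0.0017, 0, -0.0025, 0], [0.003, -0.0017, 0, -0.0025, 0], [0.003, -0.0017, 0, -0.0025, 0], [0.003, -0.0017, 0, -0.0025, 0]],
  ],
  squeeze=40,
)

```text
clock: 29.88
position: [0.5435, -0.2985, 0.027]
ee_rot: [-3.09, -0.562, -0.021]
force: [-0.0, 0.1, 0.4]
width: 0.124
```

```bash
python3 - <<'E'
from h import *
o=observe(); print(o['position'],o['joints'].round(2),o['force'],o['width']*91.8)
T=R.from_rotvec(o['ee_rot']).as_matrix();print('tooly yaw',np.degrees(np.arctan2(T[1,1],T[0,1])),T[:,2])
snap('wrist','w20'); crop('w20','cm',230,150,330,280,4.5)
E
```

```text
[ 0.54348662 -0.29849359  0.02699884] [ 0.    0.75  0.65  1.83 -0.64  0.77 -0.22] [-0.02697237  0.08654181  0.43269575] 11.407589988974124
tooly yaw -69.38124351942342 [ 0.01268711  0.00344559 -0.99991358]
```

View pics/cm.png

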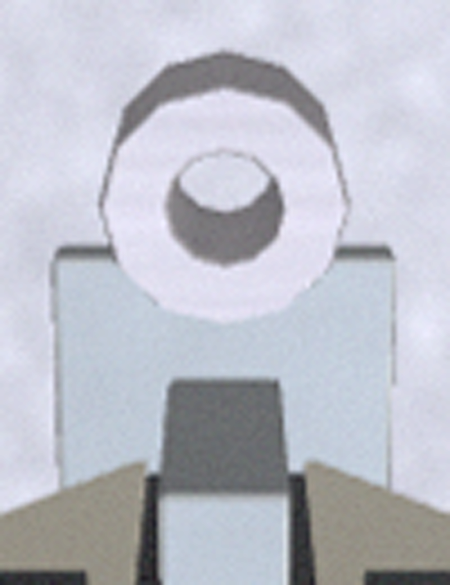

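step_arm(
  series=[
    [[0.003, 0, 0, 0.02, 0], [0.003, 0, 0, 0.05, -2], [0.003, 0.005, 0.01, 0.07, -5], [0.003, 0.01, 0.04, 0.07, -8], [0.003, 0.02, 0.07, 0.07, -11], [0.003, 0.025, 0.1, 0.07, -14], [0.003, 0.03, 0.13, 0.07, -17], [0.003, 0.0352, 0.16, 0.07, -18.7], [0.003, 0.0352, 0.178, 0.065, -18.7], [0.003, 0.0352, 0.1815, 0.058, -18.7], [0.003, 0.0352, 0.1815, 0.058, -18.7], [0.003, 0.0352, 0.1815, 0.058, -18.7], [0.003, 0.0352, 0.1815, 0.058, -18.7]],
  ],
)

```text
clock: 31.02
position: [0.5784, -0.1188, 0.0853]
ee_rot: [3.139, 0.049, 0.021]
force: [-0.5, -0.7, -1.8]
width: 0.127
```

```bash
python3 - <<'E'
from h import *
o=observe(); print(o['position'],o['joints'].round(2),o['force'],o['width']*91.8)
T=R.from_rotvec(o['ee_rot']).as_matrix();print('tooly yaw',np.degrees(np.arctan2(T[1,1],T[0,1])),T[:,2])
snap('wrist','w21'); print(observe()['position']);crop('w21','cn',180,150,380,300,4)
E
```

```text
[ 0.57835503 -0.11883249  0.08528891] [-0.43  0.67  0.83  1.88 -0.65  0.87 -0.81] [-0.49526353 -0.74140827 -1.77910327] 11.622270600687433
tooly yaw -88.20169093175487 [ 0.01322063 -0.00184622 -0.9999109 ]
[ 0.57846296 -0.11893025  0.08542018]
```

View pics/cn.png

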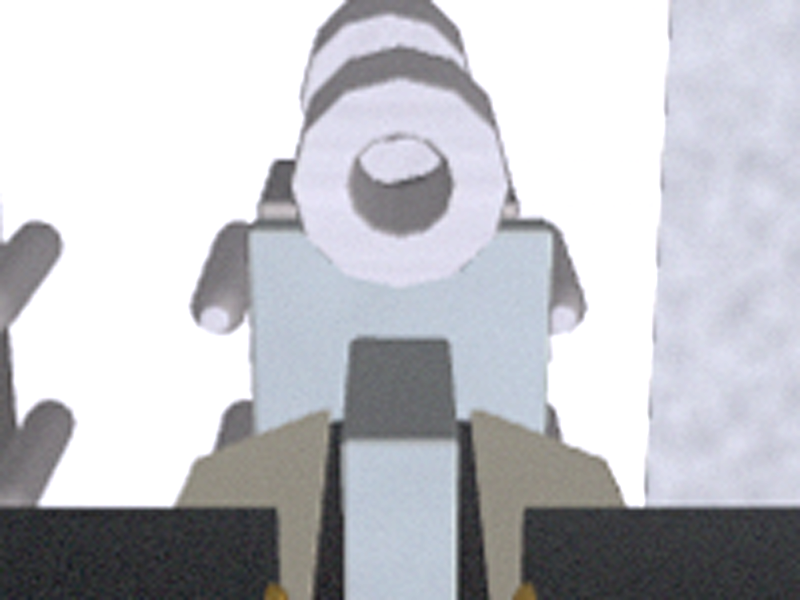

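step_arm(
  series=[
    [[0.003, 0.0002, 0.0018, 0, 0], [0.003, 0.0002, 0.0018, 0, 0], [0.003, 0.0002, 0.0018, -0.004, 0], [0.003, 0.0002, 0.0018, -0.008, 0], [0.003, 0.0002, 0.0018, -0.012, 0], [0.003, 0.0002, 0.0018, -0.015, 0], [0.003, 0.0002, 0.0018, -0.018, 0], [0.003, 0.0002, 0.0018, -0.02, 0], [0.003, 0.0002, 0.0018, -0.022, 0], [0.003, 0.0002, 0.0018, -0.0237, 0], [0.003, 0.0002, 0.0018, -0.0237, 0]],
  ],
)

```text
clock: 31.98
position: [0.5787, -0.1172, 0.062]
ee_rot: [3.139, 0.049, 0.022]
force: [-1.9, 0.4, 2.0]
width: 0.128
```

```bash
python3 - <<'E'
from h import *
o=observe(); print(o['position'],o['force'],o['ft_torque'])
snap('wrist','w22');  crop('w22','co',180,150,380,300,4)
E
```

```text
[ 0.57869528 -0.11722025  0.06196654] [-1.88286675  0.38118416  2.02439099] [0.16148628 0.56651214 0.0450294 ]
```

View pics/co.png

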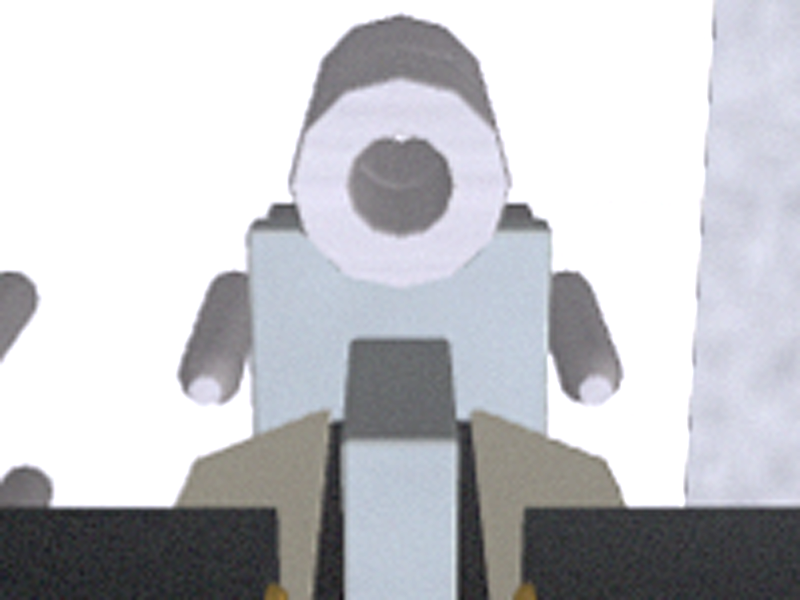

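step_arm(
  series=[
    [[0.003, 0, 0, 0, 0], [0.04, 0, 0, 0, 0], [0.04, 0, 0, 0, 0], [0.04, 0, 0, 0, 0], [0.04, 0, 0, 0.002, 0], [0.04, 0, 0, 0.02, 0], [0.04, 0, 0, 0.06, 0], [0.029, -0.03, 0.02, 0.08, 0], [0.029, -0.06, 0.04, 0.08, 0], [0.029, -0.09, 0.06, 0.08, 0], [0.029, -0.12, 0.08, 0.08, 0], [0.029, -0.15, 0.1, 0.08, 0], [0.029, -0.165, 0.105, 0.06, 0], [0.029, -0.167, 0.106, 0.06, 0], [0.029, -0.167, 0.106, 0.06, 0], [0.029, -0.167, 0.106, 0.06, 0]],
  ],
)

```text
clock: 33.37
position: [0.4131, -0.0118, 0.1227]
ee_rot: [3.139, 0.048, 0.024]
force: [0.7, -0.2, 0.1]
width: 0.319
```

```bash
python3 - <<'E'
from h import *
o=observe(); print(o['position'],o['force'],o['joints'].round(2),o['width']*91.8)
snap('wrist','w23'); C=cloud(load('w23')); pins(C); print(observe()['position'])
E
```

```text
[ 0.41305913 -0.0118195   0.12269157] [ 0.72295777 -0.22248075  0.07134684] [-0.9   0.37  1.03  2.27 -0.49  0.72 -1.06] 29.24873266135062
[277.1 256.4] 598 0.0667 c [ 0.4015 -0.0104] [ 0.4025 -0.0104] [0.0161 0.0158]
[200.2 261.6] 490 0.0666 c [0.3961 0.0351] [0.3977 0.0355] [0.0147 0.0153]
[127.8 266.5] 485 0.0664 c [0.3924 0.0803] [0.3929 0.0795] [0.012  0.0157]
[ 0.4134554  -0.01218425  0.12277959]
```

View pics/w23.png

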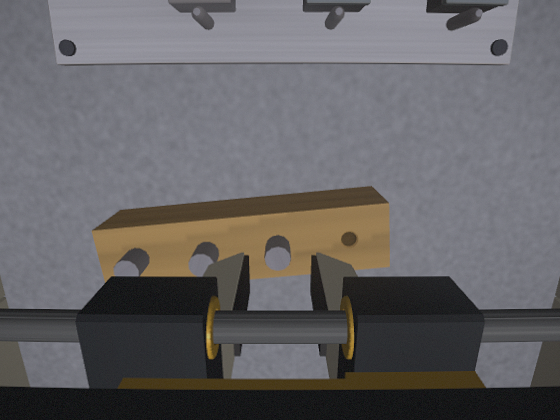

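step_arm(
  series=[
    [[0.029, -0.008, 0.001, 0, 0], [0.029, -0.012, 0.0016, -0.01, 0], [0.029, -0.012, 0.0016, -0.025, 0], [0.029, -0.012, 0.0016, -0.04, 0], [0.029, -0.012, 0.0016, -0.052, 0], [0.029, -0.012, 0.0016, -0.0605, 0], [0.029, -0.012, 0.0016, -0.0605, 0], [0.029, -0.012, 0.0016, -0.0605, 0], [0.008, -0.012, 0.0016, -0.0605, 0], [0.008, -0.012, 0.0016, -0.0605, 0], [0.008, -0.012, 0.0016, -0.0605, 0], [0.008, -0.012, 0.0016, -0.0605, 0], [0.008, -0.012, 0.0016, -0.0605, 0], [0.008, -0.012, 0.0016, -0.0605, 0], [0.008, -0.012, 0.0016, -0.0605, 0]],
  ],
  squeeze=35,
)

```text
clock: 34.67
position: [0.402, -0.0107, 0.0628]
ee_rot: [3.139, 0.047, 0.027]
force: [-1.6, -1.2, 7.2]
width: 0.162
```

```bash
python3 - <<'E'
from h import *
o=observe(); print(o['position'],o['force'],o['width']*91.8)
T=R.from_rotvec(o['ee_rot']).as_matrix();print(T[:,2])
snap('wrist','w24'); crop('w24','cp',240,220,320,320,5.5)
E
```

```text
[ 0.40203795 -0.01066292  0.06275104] [-1.63753889 -1.20836436  7.24973845] 14.911252681465927
[ 0.01717014 -0.00204525 -0.99985049]
```

View pics/cp.png

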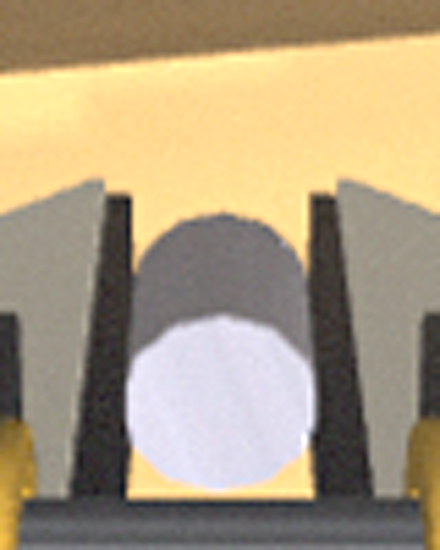

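step_arm(
  series=[
    [[0.008, 0, 0, 0.02, 0], [0.008, 0, 0, 0.055, 0], [0.008, 0.005, 0, 0.09, 0], [0.008, 0.03, -0.02, 0.09, 0], [0.008, 0.06, -0.04, 0.09, 0], [0.008, 0.09, -0.06, 0.09, 0], [0.008, 0.12, -0.08, 0.09, 0], [0.008, 0.145, -0.1, 0.09, 0], [0.008, 0.15, -0.105, 0.09, 0], [0.008, 0.15, -0.105, 0.09, 0], [0.008, 0.15, -0.105, 0.09, 0], [0.008, 0.15, -0.105, 0.09, 0]],
  ],
)

```text
clock: 35.72
position: [0.5508, -0.1146, 0.1524]
ee_rot: [3.14, 0.047, 0.025]
force: [0.2, 0.0, -0.6]
width: 0.164
```

```bash
python3 - <<'E'
from h import *
o=observe(); print(o['position'],o['force'],o['ee_rot'],o['width']*91.8,o['joints'].round(2))
snap('wrist','w25'); print(observe()['position']); crop('w25','cq',220,90,345,240,4); crop('w25','cr',240,225,320,310,7)
E
```

```text
[ 0.55083409 -0.11461836  0.15242841] [ 0.2309256   0.00170618 -0.58418766] [3.1399815  0.04701534 0.02473644] 15.078217326132906 [-0.53  0.56  0.94  1.9  -0.56  0.95 -0.87]
[ 0.55092478 -0.11443459  0.15256319]
```

View pics/w25.png

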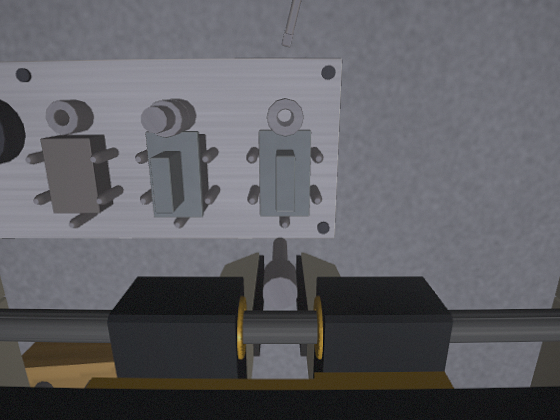

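View pics/cq.png

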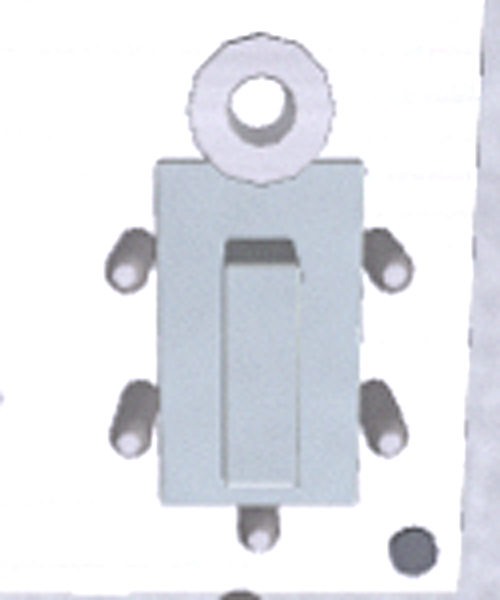

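View pics/cr.png

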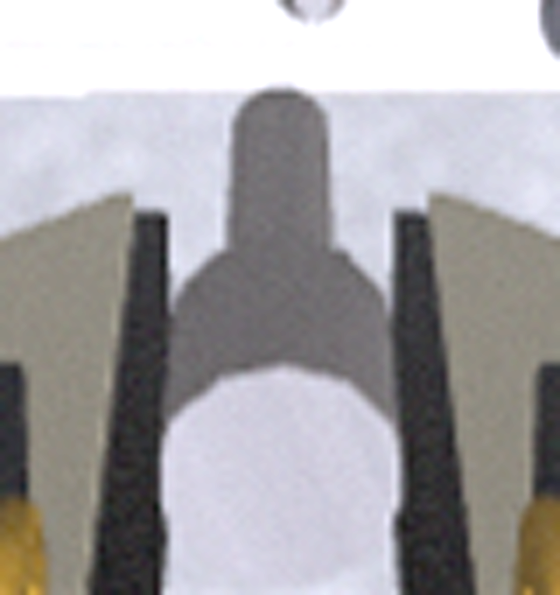

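```bash
python3 - <<'E'
from h import *
z=load('w25'); o=observe()
k=onplane(z,uncrop([(261.5,110.5),(188,110.5),(335,110.5)],220,90,4),.055)
t=onplane(z,uncrop([(281.5,89)],240,225,7),z['P'][2]-.1449-.060); print('tip far edge',t.round(4),o['position'],k.round(4),'shift',k[0]+[.0026,0,0]-t[0])
T=R.from_rotvec(o['ee_rot']).as_matrix(); print(z['P']-T@[.083,0,-.1449],T[:,2])
E
```

```text
tip far edge [[ 0.5516 -0.1144  0.0937]] [ 0.55092478 -0.11443459  0.15256319] [[ 0.6187 -0.1159  0.055 ]
 [ 0.6184 -0.1041  0.055 ]
 [ 0.6191 -0.1276  0.055 ]] shift [ 0.06969364 -0.00145814 -0.03872001]
[ 0.55064778 -0.11432982  0.15240636] [ 1.60858194e-02 -8.16095142e-04 -9.99870282e-01]
```

step_arm(
  series=[
    [[0.008, 0.03, -0.0007, 0, 0], [0.008, 0.06, -0.0014, 0, 0], [0.008, 0.069, -0.0014, -0.01, 0], [0.008, 0.069, -0.0014, -0.025, 0], [0.008, 0.069, -0.0014, -0.03, 0], [0.008, 0.069, -0.0014, -0.03, 0], [0.008, 0.069, -0.0014, -0.03, 0], [0.008, 0.069, -0.0014, -0.03, 0]],
  ],
)

```text
clock: 36.43
position: [0.6197, -0.1157, 0.1233]
ee_rot: [3.14, 0.047, 0.026]
force: [-0.3, -0.4, 0.0]
width: 0.163
```

```bash
python3 - <<'E'
from h import *
o=observe(); print(o['position'],o['force'],o['joints'].round(2))
snap('wrist','w26'); crop('w26','cs',230,190,330,310,5)
E
```

```text
[ 0.6196614  -0.11573966  0.12331142] [-0.31043616 -0.43633149  0.04396522] [-0.45  0.69  0.87  1.75 -0.63  0.98 -0.87]
```

View pics/cs.png

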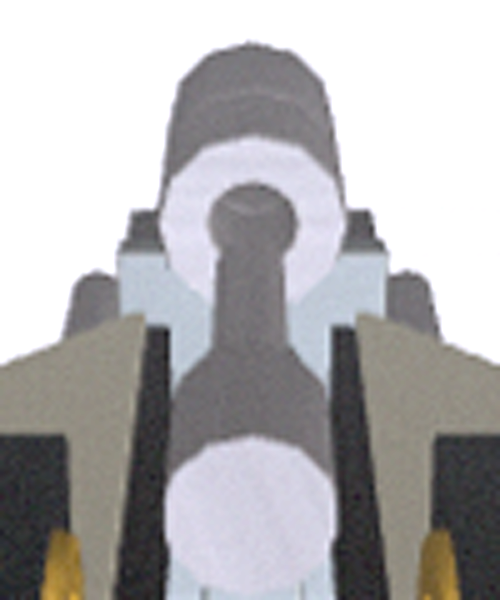

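Tip is over the bore (shank at u≈250, bore at ≈254 in the crop); nudge 0.4 mm to −y and push.

step_arm(
  series=[
    [[0.008, 0, -0.0004, -0.005, 0], [0.008, 0, -0.0004, -0.01, 0], [0.008, 0, -0.0004, -0.014, 0], [0.008, 0, -0.0004, -0.018, 0], [0.008, 0, -0.0004, -0.022, 0], [0.008, 0, -0.0004, -0.022, 0]],
  ],
)

```text
clock: 36.98
position: [0.6193, -0.116, 0.1003]
ee_rot: [3.14, 0.047, 0.024]
force: [-0.5, 0.4, -1.5]
width: 0.164
```

step_arm(
  series=[
    [[0.008, 0, 0, -0.004, 0], [0.008, 0, 0, -0.008, 0], [0.008, 0, 0, -0.012, 0], [0.008, 0, 0, -0.016, 0], [0.008, 0, 0, -0.02, 0], [0.008, 0, 0, -0.024, 0], [0.008, 0, 0, -0.027, 0], [0.008, 0, 0, -0.0293, 0], [0.008, 0, 0, -0.0293, 0]],
  ],
)

```text
clock: 37.73
position: [0.6194, -0.1161, 0.0718]
ee_rot: [-3.141, -0.047, -0.025]
force: [-3.3, 3.1, 8.8]
width: 0.16
```

step_arm(
  series=[
    [[0.008, 0, 0, 0.0005, 0], [0.035, 0, 0, 0.0005, 0], [0.035, 0, 0, 0.0005, 0], [0.035, 0, 0, 0.0005, 0], [0.035, 0, 0, 0.002, 0], [0.035, 0, 0, 0.02, 0], [0.035, 0, 0, 0.06, 0], [0.035, -0.01, 0.01, 0.1, 0], [0.035, -0.04, 0.03, 0.13, 0], [0.035, -0.07, 0.05, 0.16, 0], [0.035, -0.07, 0.06, 0.17, 0], [0.035, -0.07, 0.06, 0.17, 0], [0.035, -0.07, 0.06, 0.17, 0]],
  ],
)

```text
clock: 38.82
position: [0.5497, -0.0549, 0.2426]
ee_rot: [-3.14, -0.051, -0.028]
force: [-0.3, -0.2, -0.3]
width: 0.377
```

```bash
python3 - <<'E'
from h import *
o=observe(); print(o['clock'],o['position'],o['force'],o['joints'].round(2))
for n in ('wrist','top','side'): snap(n,n+'9')
C=cloud(load('wrist9')); pins(C,.068,.08,(.55,.66),(-.16,.07))
b=cv2.imread('pics/side9.png')
cv2.imwrite('pics/s9.png',cv2.resize(b[80:280,190:390],None,fx=3,fy=3,interpolation=cv2.INTER_CUBIC))
E
```

```text
38.8167 [ 0.54974832 -0.05490366  0.24259033] [-0.2542972 -0.2337451 -0.253464 ] [-0.73  0.44  1.05  1.82 -0.43  1.11 -1.07]
[262.2 114. ] 294 0.0759 c [ 0.6167 -0.0378] [ 0.6165 -0.038 ] [0.0151 0.015 ]
[356.4 113.8] 318 0.0757 c [ 0.6193 -0.1158] [ 0.6191 -0.1154] [0.0153 0.0155]
[262.6 161.5] 567 0.0719 c [ 0.576  -0.0393] [ 0.5765 -0.0389] [0.0355 0.0127]
[352.8 161.4] 605 0.0719 c [ 0.5787 -0.1167] [ 0.5791 -0.1165] [0.0359 0.0128]
```

View pics/wrist9.png

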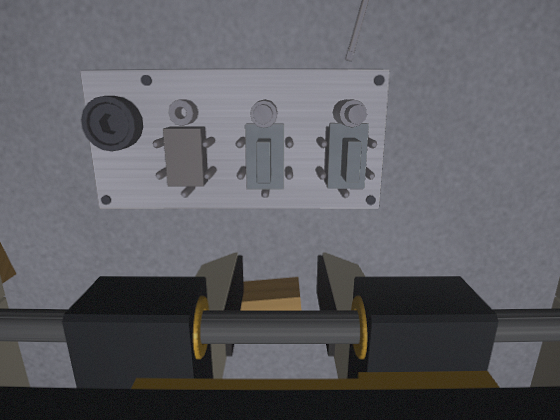

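View pics/s9.png

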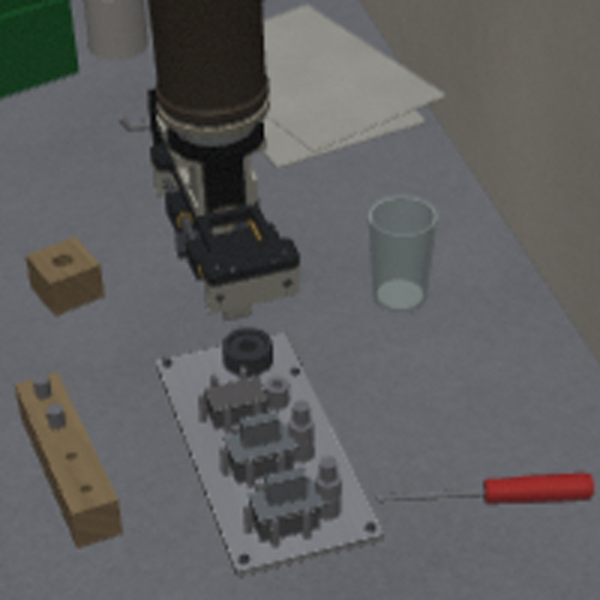

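View pics/top9.png

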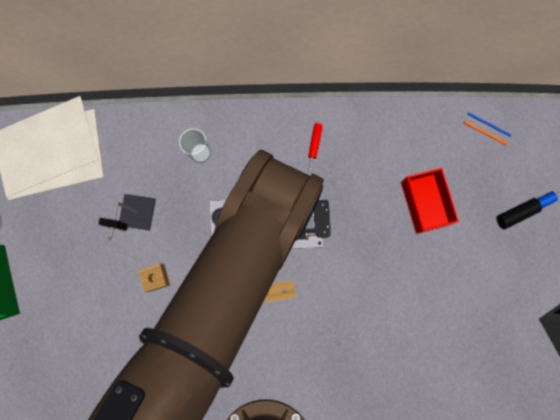

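step_arm(
  series=[
    [[0.035, 0, 0.01, 0.02, 7], [0.035, 0, 0.02, 0.04, 14], [0.035, 0, 0.03, 0.05, 21], [0.035, 0, 0.04, 0.05, 28], [0.035, 0, 0.06, 0.05, 35], [0.035, 0, 0.08, 0.05, 42], [0.035, 0, 0.09, 0.05, 49], [0.035, 0, 0.1, 0.05, 56], [0.035, 0, 0.1, 0.05, 63], [0.035, 0, 0.1, 0.05, 70], [0.035, 0, 0.1, 0.05, 77], [0.035, 0, 0.1, 0.05, 80], [0.035, 0, 0.1, 0.05, 80]],
  ],
)

```text
clock: 40.05
position: [0.5494, 0.0422, 0.29]
ee_rot: [-2.369, -2.049, -0.016]
force: [0.4, -0.7, 0.0]
width: 0.378
```

```bash
python3 - <<'E'
from h import *
o=observe(); print(o['clock'],o['position'],o['joints'].round(2))
for n in ('wrist','side'): snap(n,n+'10')
crop('side10','s10',190,80,300,190,5.4,1.3)
E
```

```text
40.05 [0.54942235 0.04224243 0.28997962] [-0.7   0.31  0.71  1.73 -0.23  1.19 -0.07]
```

View pics/wrist10.png

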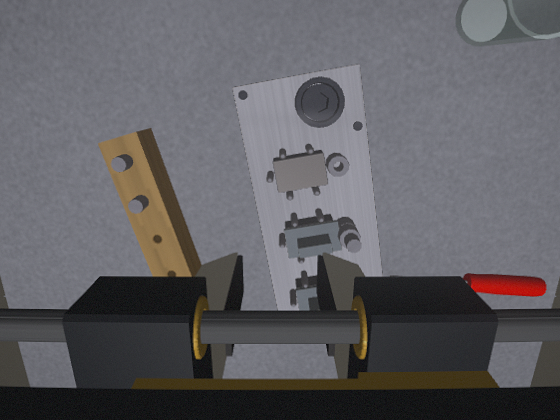

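View pics/s10.png

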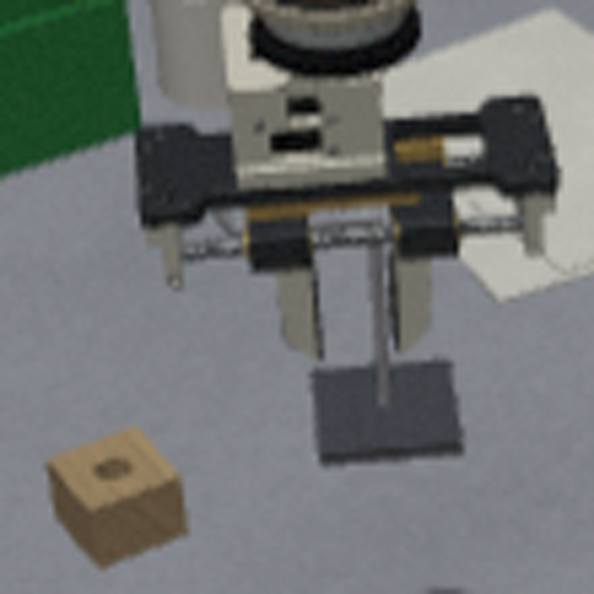

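```bash
python3 - <<'E'
from h import *
crop('wrist10','ct',290,72,350,132,9,2.5)
E
```

```text
(no output)
```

View pics/ct.png

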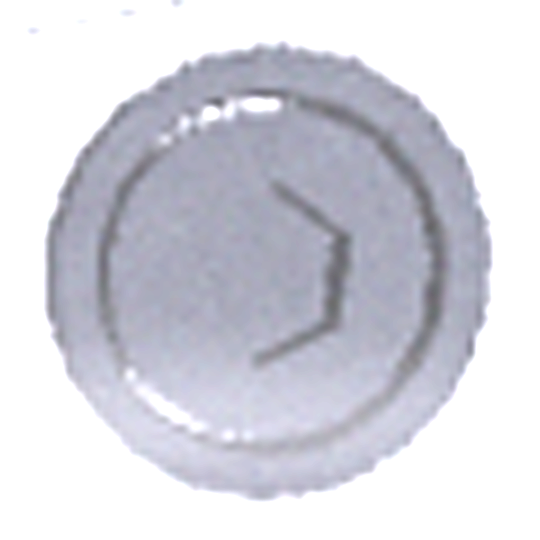

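```bash
python3 - <<'E'
from h import *
z=load('wrist10')
V=onplane(z,uncrop([(275,183),(345,236),(332,324),(256,361)],290,72,9),.03)
for i in range(3):
    e=V[i+1]-V[i]; print(np.hypot(*e[:2]).round(4),(np.degrees(np.arctan2(e[1],e[0]))+90)%60)
E
```

```text
0.0103 46.349639239447995
0.0101 44.946430649032436
0.0098 47.4000755555673
```

step_arm(
  series=[
    [[0.035, -0.03, -0.01, 0.02, 0], [0.035, -0.06, -0.02, 0.03, 0], [0.035, -0.09, -0.04, 0.03, 0], [0.035, -0.12, -0.06, 0.03, 0], [0.035, -0.13, -0.08, 0.03, 0], [0.035, -0.13, -0.08, 0.03, 0], [0.035, -0.13, -0.08, 0.03, 0]],
  ],
)

```text
clock: 40.73
position: [0.4191, -0.0383, 0.3204]
ee_rot: [-2.377, -2.039, -0.019]
force: [0.7, 0.9, 0.1]
width: 0.381
```

```bash
python3 - <<'E'
from h import *
o=observe(); print(o['clock'],o['position'],o['force'])
for n in ('top','side'): snap(n,n+'11')
crop('side11','s11',190,80,330,270,3.1,1.4); 
C=cloud(load('top11')); M=(C[...,2]>.165)&(C[...,2]<.195)&(C[...,0]>.5)&(C[...,0]<.66)&(C[...,1]>.3)&(C[...,1]<.42); P=C[M]; print(len(P),np.median(P[:,2]),cv2.minAreaRect((P[:,:2]*1000).astype(np.float32)))
a,b=cv2.imread('pics/top0.png'),cv2.imread('pics/top11.png')
for nm,f in (('red',lambda h:((h[...,0]<8)|(h[...,0]>172))&(h[...,1]>150)),):
    for i in (a,b):
        m=f(cv2.cvtColor(i,cv2.COLOR_BGR2HSV)).astype(np.uint8); n,l,s,c=cv2.connectedComponentsWithStats(m); print([(c[k].round(1),s[k,4]) for k in range(1,n) if s[k,4]>40])
E
```

```text
40.7333 [ 0.41910789 -0.03826545  0.32037797] [0.6922301  0.91194436 0.10233622]
153 0.1789785465513145 ((554.9298095703125, 358.90826416015625), (46.970054626464844, 47.375648498535156), 79.31641387939453)
[(array([315.1, 139.9]), np.int32(289)), (array([429.2, 200.1]), np.int32(2510))]
[(array([315.1, 139.9]), np.int32(288)), (array([429.2, 200.1]), np.int32(2508))]
```

View pics/s11.png

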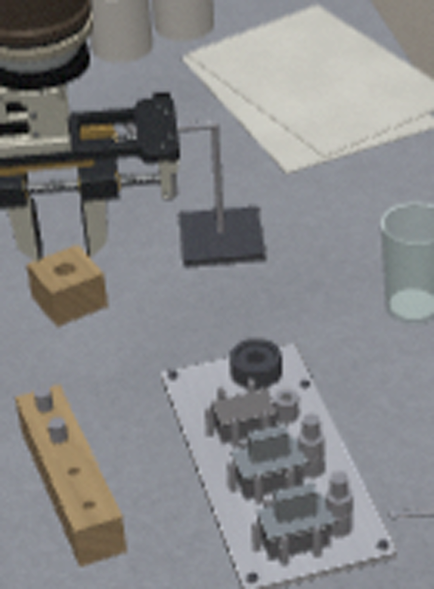

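```bash
python3 - <<'E'
from h import *
C=cloud(load('top11')); M=(C[...,2]>.174)&(C[...,2]<.19)&(C[...,0]>.5)&(C[...,0]<.66)&(C[...,1]>.3)&(C[...,1]<.42); P=C[M]; print(len(P),np.median(P[:,2]),cv2.minAreaRect((P[:,:2]*1000).astype(np.float32)))
z=load('wrist5'); C=cloud(z); M=(C[...,2]>.174)&(C[...,2]<.19); P=C[M]; P=P[(P[:,1]>.3)]; print(len(P),np.median(P[:,2]),cv2.minAreaRect((P[:,:2]*1000).astype(np.float32)))
E
```

```text
130 0.1792713758932204 ((570.3905639648438, 356.0956115722656), (46.69253921508789, 16.25063133239746), 79.94192504882812)
2163 0.18068460752322446 ((571.88525390625, 356.80682373046875), (48.04236602783203, 18.17652130126953), 80.25202178955078)
```

Key hangs at (0.571, 0.356) with its top at z ≈ 0.180, against hook_mid at about (0.576, 0.355). The bystanders haven't moved, so I'm handing in.

```bash
python3 - <<'E'
from h import *
o=observe(); print(o['clock'],o['dq'].round(3)); print(arm.sign_off())
E
```

```text
40.8333 [-0.005  0.014 -0.009 -0.003  0.004  0.001  0.006]
the job is handed in; nothing more can be done
None
```

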